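Set two bench pegs in the carving blocks under the light bar

TASK

Fit the two round wooden pegs standing on the carving mats into the two blocks beneath the light bar, the thick peg in the wide bore and the slim peg in the narrow one, in either order. They are a tight fit: bring each peg up leaning well over, some 15 to 20 degrees, dip the lower edge of its foot into the bore first, then straighten it and slide it fully home, and let go of it before taking the next. Do not bump the light bar or its stand and leave the other things on the bench where they are.

Things in the scene. Friction and masses are not known exactly. Their poses are not given: they have to be found in the camera images.
- peg_thick: thick plain straight round beech peg (bench dog), 24 mm diameter and 110 mm long, 1 mm chamfer round the foot, 60 to 130 g. It starts standing upright on one of the two 3 mm thick carving mats, at random on the left or the right one. Origin: centre of the foot (its underside); z runs along the peg to its top
- peg_slim: slim plain straight round beech peg (bench dog), 18 mm diameter and 110 mm long, 1 mm chamfer round the foot, 40 to 85 g. It starts standing upright on one of the two 3 mm thick carving mats, at random on the left or the right one. Origin: centre of the foot (its underside); z runs along the peg to its top
- block_thick_hole0 (a point): centre of the mouth of the round blind bore, 25 mm wide and 40 mm deep, for the thick peg; level with the top of its pale wooden block (90 by 88 mm, top 65 mm above the table); z up the bore, x level towards the light bar. The two blocks are fixed side by side on the lamp stand, bores 91 mm apart; which is nearer the robot varies
- block_slim_hole0 (a point): centre of the mouth of the round blind bore, 19 mm wide and 40 mm deep, for the slim peg; level with the top of its pale wooden block (90 by 88 mm, top 65 mm above the table); z up the bore, x level towards the light bar. The two blocks are fixed side by side on the lamp stand, bores 91 mm apart; which is nearer the robot varies
- lamp_stand: fixed base plate (190 mm wide in y, 10 mm high, x -55 to +90 mm) under both blocks, posts at x +70, y +-84 mm and a light bar, x +25 to +85 mm, y +-100 mm, 211 to 231 mm above the table: it leaves no room for a gripper held upright over the bores (x 0, y +-45.5 mm); the robot's side is open. Origin on the table under the midpoint of the bores; x points roughly to the robot's left, z up
- jar: amber glass jar, 54 mm diameter, 85 mm high, standing beside a peg on the left mat; origin at the centre of its underside. Leave it
- oil_bottle: white bottle, 48 mm diameter, 125 mm high, standing beside a peg on the right mat; origin at the centre of its underside. Leave it
- gouge_a: palm gouge lying on the left mat, 130 mm long, 30 mm wide and high; origin under its middle, handle to its -x. Leave it
- gouge_b: palm gouge like the other, lying on the right mat. Leave it
- blank: crescent-shaped carved wooden blank lying beyond the blocks, about 85 by 165 mm, 16 mm thick; origin on the underside. Leave it
- mallet: carver's wooden mallet, hammer-shaped, 240 mm long, lying behind on the left, up to 40 mm high; origin on the underside. Leave it
- stone: grey sharpening stone, 60 by 150 by 22 mm, lying behind on the right; origin at the centre of its underside. Leave it
Not all that is in view belongs to the job. What is shaped like the peg_slim but green is not meant. What is shaped like the peg_thick but red is not meant.

How it is judged (in metres and radians):
On the way, in this order (a step that is already met when the one before it is completed fails the run):
1. the first peg leans at least 10 degrees with the lower edge of its foot dipped in the mouth of its own bore (((horizontal distance between peg_thick and block_thick_hole0 below 0.01 m and z of peg_thick in the frame of block_thick_hole0 between -0.012 and 0.0015 m and angle between peg_thick's own z axis and vertical between 0.17 and 0.8 rad) or (horizontal distance between peg_slim and block_slim_hole0 below 0.01 m and z of peg_slim in the frame of block_slim_hole0 between -0.012 and 0.0015 m and angle between peg_slim's own z axis and vertical between 0.17 and 0.8 rad))), for 0.1 s.
2. the first peg is upright and fully home in its bore, and let go ((((horizontal distance between peg_thick and block_thick_hole0 below 0.003 m and z of peg_thick in the frame of block_thick_hole0 below -0.037 m and angle between peg_thick's own z axis and vertical below 0.05 rad) and contact force between peg_thick and the fingers below 0.05 N) or ((horizontal distance between peg_slim and block_slim_hole0 below 0.003 m and z of peg_slim in the frame of block_slim_hole0 below -0.037 m and angle between peg_slim's own z axis and vertical below 0.05 rad) and contact force between peg_slim and the fingers below 0.05 N))), for 0.2 s.
3. with the first home, the second peg leans at least 10 degrees with the lower edge of its foot dipped in the mouth of its bore ((((horizontal distance between peg_thick and block_thick_hole0 below 0.003 m and z of peg_thick in the frame of block_thick_hole0 below -0.037 m and angle between peg_thick's own z axis and vertical below 0.05 rad) and (horizontal distance between peg_slim and block_slim_hole0 below 0.01 m and z of peg_slim in the frame of block_slim_hole0 between -0.012 and 0.0015 m and angle between peg_slim's own z axis and vertical between 0.17 and 0.8 rad)) or ((horizontal distance between peg_slim and block_slim_hole0 below 0.003 m and z of peg_slim in the frame of block_slim_hole0 below -0.037 m and angle between peg_slim's own z axis and vertical below 0.05 rad) and (horizontal distance between peg_thick and block_thick_hole0 below 0.01 m and z of peg_thick in the frame of block_thick_hole0 between -0.012 and 0.0015 m and angle between peg_thick's own z axis and vertical between 0.17 and 0.8 rad)))), for 0.1 s.
4. both pegs are upright and fully home (horizontal distance between peg_thick and block_thick_hole0 below 0.003 m and z of peg_thick in the frame of block_thick_hole0 below -0.037 m and angle between each of peg_thick, peg_slim's own z axis and vertical below 0.05 rad and horizontal distance between peg_slim and block_slim_hole0 below 0.003 m and z of peg_slim in the frame of block_slim_hole0 below -0.037 m), for 0.2 s.
At the end, for the whole second after the job is handed in: the thick peg stands in the wide bore and the slim peg in the narrow bore, each within 3 mm of the bore's bottom (foot at least 37 mm below the block's top), within 3 mm of its axis, within 3 degrees of upright, at rest and released (all of step 4 and linear speed of each of peg_thick, peg_slim below 0.02 m/s); the robot touches nothing.
It fails at once if a bystander (jar, bottle, gouges, blank, mallet or stone) is shifted by more than 25 mm (distance of any of gouge_a, gouge_b, jar, oil_bottle, blank, mallet, stone from where it was at the start of the episode above 0.025 m).
It fails at once if the robot pushes the light bar or its stand with more than 15 N (contact force between any of the arm, the fingers and lamp_stand above 15 N).
It fails at once if a peg bumps the light bar or its stand with more than 15 N (contact force between any of peg_thick, peg_slim and lamp_stand above 15 N).
It also fails if it takes over 72 s, if anything falls off the work surface, if the arm or the gripper's body presses on something with over 40 N, if the wrist force passes 120 N, or if a joint passes its speed limit or range.

ROBOT

A 6-joint arm with a two-finger parallel gripper is mounted at the origin on the work surface. World frame = base frame: x ahead of the robot, y to its left, z up, the work surface at z = 0. Lengths are in mm, angles in rad, forces in N, time in s.
With the tool pointing down it reaches from about 350 to 775 mm from the base axis. Payload 7.3 kg.
Tool frame: the origin (TCP) lies between the finger pads; the fingertips stand 17 mm ahead of it and the grasp point (between the pads) lies 2 mm behind it; z points along the fingers, y is the direction in which the jaws open and shut (so a half turn about z gives the same grasp; the last joint's range is limited). The gripper opens to 92 mm and grips with 3 to 60 N. Pads are 19 mm wide; open, the fingers measure 130 mm over their backs; the gripper's body (75 mm by 190 mm) begins 47 mm behind the grasp point.
Start: joints at [-1.373, 0.342, 1.524, -0, 1.275, -0.146], TCP at [176.983, -494.288, 243.741] pointing down, gripper open.
Joint ranges: [-2.53, 2.53], [-0.77, 2.02], [0.04, 2.7], [-1, 4.14], [0.28, 2.66], [-3.11, 3.11]. Speed limits (rad/s): [2.57, 2.57, 3.14, 3.14, 3.14, 3.14].

INTERFACE

Orientations are given as [roll, pitch, yaw] about the fixed x, y, z axes, in that order (R = Rz(yaw) Ry(pitch) Rx(roll)).
In Python, from plant import get_obs, capture, get_calibration, close_job gives the robot as it stands.
- The arm moves only by the tool carry_out, never from a script. Its argument "moves" is one flat list of numbers, 7 for each row, row after row: the shift along the tool's x, y, z normalised to -1 to 1, where 1 is 40 cm, then the turn, a rotation vector about the tool's x, y, z normalised to -1 to 1, where 1 is 30 degrees, then the opening, from 0 (shut) to 1 (fully open). A call has exactly 8 rows; each row is the pose to reach, as a shift and turn from the pose measured when the call began, along the tool's axes at that moment; what a row does not reach only later rows make up. A row lasts 1/10 s, in which the tool goes at most 50 mm and 8.59 degrees, less where a joint would pass 70% of its speed; a pose out of reach is approached as far as the arm can. A call with a number of a shift or a turn outside -1 to 1 is refused whole. A call with a gripper value outside its range is refused whole. The fingers move at their own pace and stop on an object; the grip force is fixed at half the most. Time passes only in rows, so rows that repeat a pose let the fingers close, or fill a call up. It gives the time, the measured TCP pose, the force and the opening at its end, in the units of the state.
- get_obs(): the state, without advancing time (a new reading comes with each control period).
- capture(name): name is "side" or "top" or "wrist"; returns the picture (480x640x3 uint8, red, green, blue); there is no depth.
- get_calibration(name): a dict with "vfov" (degrees; the focal length in pixels is half the picture's height over the tangent of half this angle, whatever the lens; pixels are square), "cx", "cy" (the principal point, pixels), "cam_to_world" (4x4, takes a point from camera to world coordinates). Camera axes: x right, y up, looking along -z (the intrinsics and any distortion apply to the point x, -y, -z); pixel columns grow to the right and rows downward; lengths in mm; the calibration is good to about 2 mm. A picture is of the moment at which its call begins: read the wrist's pose just before it. get_calibration takes no time and is no camera call; for the wrist camera it gives the pose at the moment of the call.
- close_job(): hands the job in, once; it reports no verdict.
The state is a dict: "time": time; "joint_positions": joint angles; "dq": joint speeds; "tau": joint torques, N m; "tool_pos": TCP position; "tcp_rot": TCP orientation; "contact_force": force on the tool from outside, world axes, zero at the start; "moment": the same for the moment, N m; "grip_width": finger opening in mm.
Only numpy, scipy, OpenCV 4.12 (cv2) and the standard library are available. Lean on these libraries where they do the work, as an engineer would, in place of code of your own. Each camera call takes 0.05 s, during which the arm holds its last target.

## Working session

There is one attempt and no reset: what is moved stays moved. The work goes in short steps, Python scripts to look and compute and a tool call to move; the robot and the scene stay as the last step left them, time stands still between calls to the robot, and variables do not carry over. Pictures are saved under pics/ and viewed, and the job is handed in when it is done.

Besides the shell and the picture viewer there is one more tool, called after "Request:" as name(argument=value, ...), one argument or row to a line, values as JSON. carry_out: Moves the arm, as the interface text tells. Scaled input: -1 to 1 covers 40 cm each way for a shift and 30 degrees each way for a turn. Its arguments: {"type":"object","properties":{"moves":{"type":"array","items":{"type":"number"}}},"required":["moves"]}

```bash
ls; mkdir -p pics; python3 - <<'E'
from plant import *
import cv2
print(get_obs())
for n in ["side","top","wrist"]:
    c=get_calibration(n); print(n,c)
    im=capture(n); cv2.imwrite(f"pics/{n}0.png",im[:,:,::-1])
E
```

```text
pics
{'time': 0.0, 'joint_positions': array([-1.37302561e+00,  3.42715924e-01,  1.52503185e+00,  5.18354551e-06,
        1.27540712e+00, -1.46013398e-01]), 'dq': array([-7.59108706e-04,  1.35845548e-05, -9.82129667e-04, -1.00688992e-04,
       -1.65385013e-03,  1.69443542e-04]), 'tau': array([-9.75876719e-04, -4.31244242e+01, -2.44223642e+01,  7.18094129e-02,
        5.58630866e-02, -1.15667140e-04]), 'tool_pos': array([ 176.89055805, -493.88727871,  243.04330411]), 'tcp_rot': array([-3.14004776e+00, -2.32202014e-04,  3.43782420e-01]), 'contact_force': array([0.15175736, 0.26220363, 0.33022996]), 'moment': array([-0.0328454 ,  0.01390222,  0.03815523]), 'grip_width': 91.8548416569244}
side {'vfov': 54.526213553438495, 'cx': 317.48962133565885, 'cy': 239.5084840456786, 'cam_to_world': array([[-6.96999230e-01,  5.11095251e-01, -5.02964927e-01,
         1.07900377e+01],
       [-7.17063695e-01, -5.00133022e-01,  4.85475661e-01,
         5.45033200e+02],
       [-3.42506393e-03,  6.99034051e-01,  7.15080181e-01,
         8.50415524e+02],
       [ 0.00000000e+00,  0.00000000e+00,  0.00000
[... 220 characters left out ...]

       [-9.99645278e-01,  2.65553707e-02, -2.03237900e-03,
         1.92768238e+01],
       [-2.76741560e-04,  6.59494079e-02,  9.97822930e-01,
         1.62862833e+03],
       [ 0.00000000e+00,  0.00000000e+00,  0.00000000e+00,
         1.00000000e+00]])}
wrist {'vfov': 60.02282764570728, 'cx': 313.58696137207335, 'cy': 236.4078589269691, 'cam_to_world': array([[ 3.36216284e-01,  8.98521231e-01,  2.82166985e-01,
         2.52877622e+02],
       [-9.41784350e-01,  3.21064046e-01,  9.98003813e-02,
        -4.67948615e+02],
       [-9.20912389e-04, -2.99294964e-01,  9.54160194e-01,
         3.84076177e+02],
       [ 0.00000000e+00,  0.00000000e+00,  0.00000000e+00,
         1.00000000e+00]])}
```

View pics/side0.png

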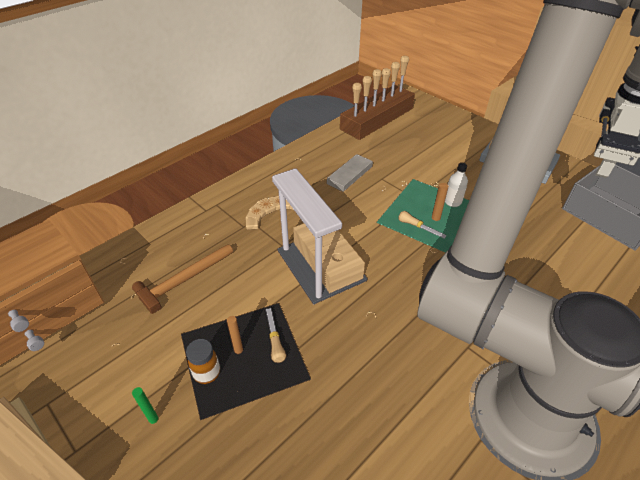

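View pics/top0.png

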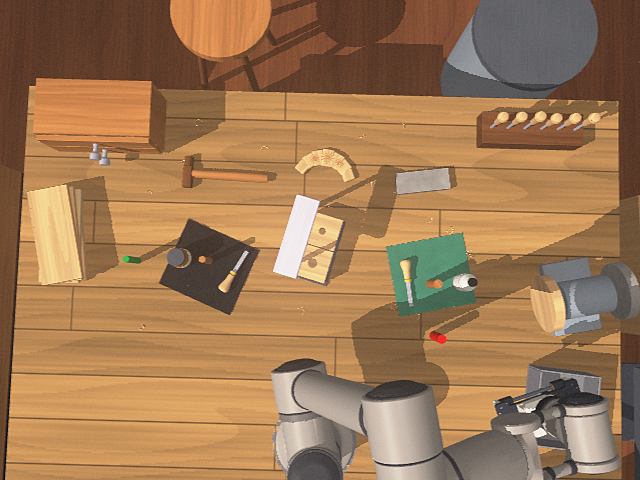

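View pics/wrist0.png

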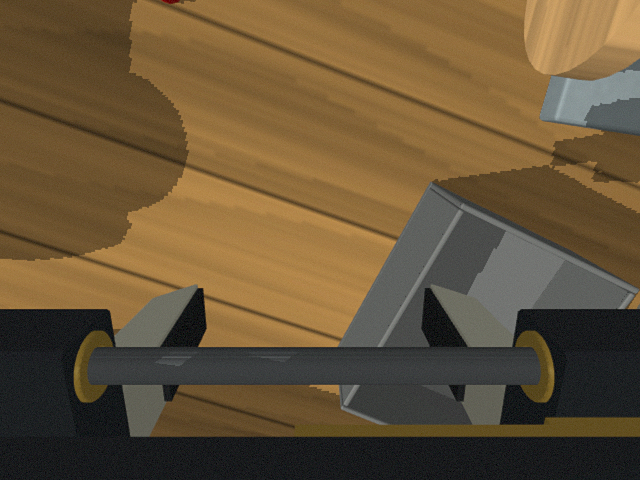

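The side and top views show the black mat with jar and peg at side (235,335) / top (205,259). The green mat with bottle and peg is at side (440,200) / top (433,284). The bores are at top (321,231) and (312,263), with the light bar to their left. Next I'll zoom in and measure.

```bash
cat > h.py <<'E'
import numpy as np, cv2
from plant import *
from scipy.spatial.transform import Rotation as R
def f_of(c): return 240/np.tan(np.radians(c["vfov"])/2)
def ray(c,u,v):
    f=f_of(c); d=np.array([(u-c["cx"])/f,-(v-c["cy"])/f,-1.0]); T=np.array(c["cam_to_world"])
    return T[:3,3],T[:3,:3]@d
def onz(c,u,v,z):
    o,d=ray(c,u,v); return o+d*(z-o[2])/d[2]
def proj(c,p):
    T=np.array(c["cam_to_world"]); q=T[:3,:3].T@(np.asarray(p,float)-T[:3,3]); f=f_of(c)
    return np.array([c["cx"]+f*q[0]/-q[2], c["cy"]-f*q[1]/-q[2]])
def tool():
    o=get_obs(); return np.array(o["tool_pos"]),R.from_euler("xyz",o["tcp_rot"]).as_matrix(),o
E
python3 - <<'E'
from h import *
t=cv2.imread("pics/top0.png"); s=cv2.imread("pics/side0.png")
a=cv2.resize(t[200:330,140:300],None,fx=4,fy=4,interpolation=3)
b=cv2.resize(t[200:330,260:480],None,fx=3.6,fy=3.6,interpolation=3)
c=cv2.resize(s[150:420,180:480],None,fx=2.2,fy=2.2,interpolation=3)
cv2.imwrite("pics/ca.png",a);cv2.imwrite("pics/cb.png",b);cv2.imwrite("pics/cc.png",c)
ct=get_calibration("top")
for n,u,v,z in [("pegL top",205,259,113),("pegR",433,284,113),("bore far",321.5,231,65),("bore near",312,263,65)]:
    print(n,onz(ct,u,v,z).round(1))
E
```

```text
pegL top [489.1 299.4 113. ]
pegR [ 439.5 -300.5  113. ]
bore far [575.4  -5.6  65. ]
bore near [487.7  17.9  65. ]
```

View pics/cb.png

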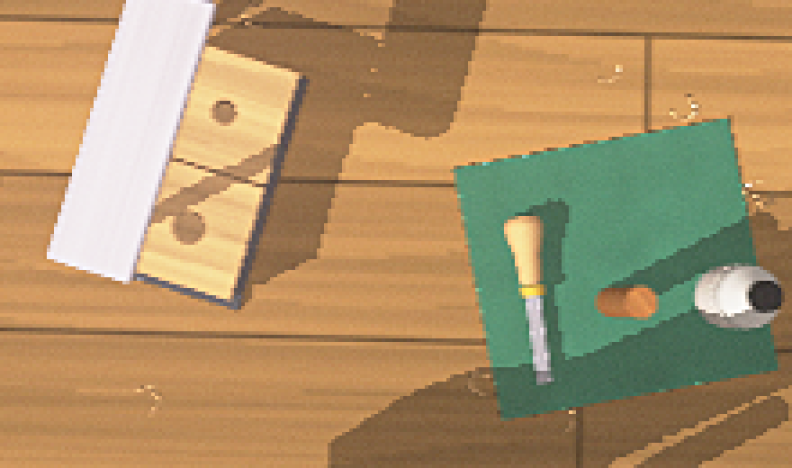

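View pics/cc.png

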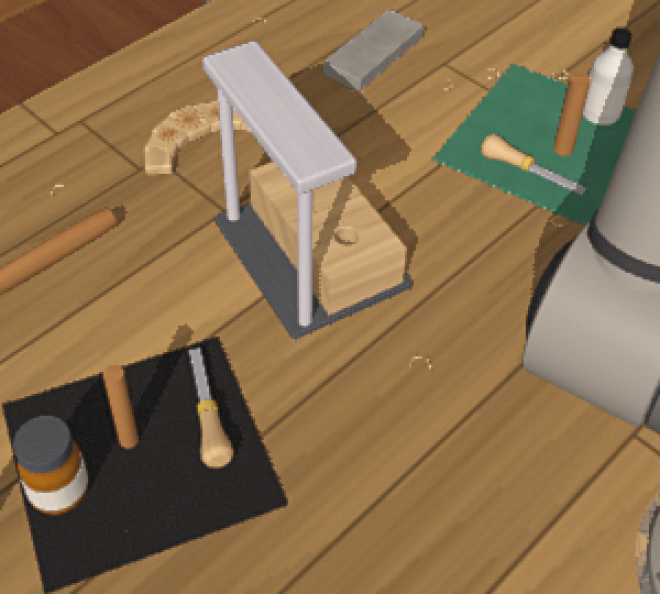

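View pics/ca.png

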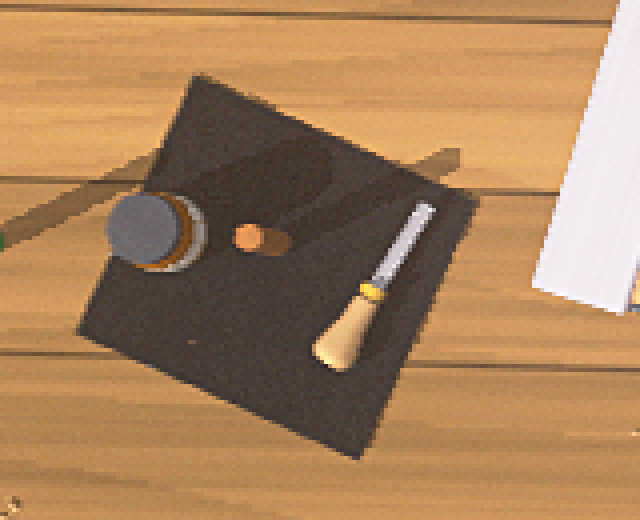

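Top-view scale makes the right peg about 26 mm wide (thick) and the left about 18 mm (slim). The near bore is the wide one and the far bore the narrow one. I'll work out coarse positions and a first move to a look pose above the thick peg.

```bash
cat >> h.py <<'E'
def Rh(a,th):
    "tool z tilted th(deg) from down toward heading a(deg); tool x on that side"
    a,th=np.radians([a,th]); h=np.array([np.cos(a),np.sin(a),0]); u=np.array([0,0,1.])
    x=np.cos(th)*h+np.sin(th)*u; z=np.sin(th)*h-np.cos(th)*u
    return np.c_[x,np.cross(z,x),z]
def go(p,Rt,steps=1):
    "print normalised shift/turn from present pose to target TCP pose"
    t,Rm,o=tool(); d=Rm.T@(np.asarray(p,float)-t)/400; w=R.from_matrix(Rm.T@Rt).as_rotvec(degrees=True)/30
    print("shift",d.round(4),"turn",w.round(4), "dist",np.linalg.norm(d)*400,"ang",np.linalg.norm(w)*30)
    return d,w
E
python3 - <<'E'
from h import *
ct=get_calibration("top")
for n,u,v,z in [("bottle cap",260+765/3.6,200+297/3.6,125),("jar lid",140+145/4,200+229/4,85),("pegL",140+249/4,200+238/4,113),("pegR",260+643/3.6,200+300/3.6,113),("near",260+189/3.6,200+227/3.6,65),("far",260+224/3.6,200+112/3.6,65),("barNearRight",260+127/3.6,200+283/3.6,231),("barFarR",260+215/3.6,200,231)]:
    print(n,onz(ct,u,v,z).round(1))
go([420,-290,290],Rh(-10,0))
E
```

```text
bottle cap [ 446.2 -400.6  125. ]
jar lid [492.7 381.7  85. ]
pegL [487.6 306.6 113. ]
pegR [ 441.7 -315.2  113. ]
near [487.6  16.5  65. ]
far [575.1  -7.6  65. ]
barNearRight [443.5  57.5 231. ]
barFarR [636.5   3.3 231. ]
shift [ 0.744  -0.2755 -0.1165] turn [-2.100e-03  2.000e-04  9.899e-01] dist 320.7680681285618 ang 29.695796527984662
```

Request:
carry_out(
  moves=[0.1,-0.037,-0.0165,0,0,0.14,1,0.21,-0.08,-0.033,0,0,0.28,1,0.32,-0.12,-0.05,0,0,0.42,1,0.43,-0.16,-0.067,0,0,0.57,1,0.54,-0.2,-0.084,0,0,0.71,1,0.65,-0.24,-0.1,0,0,0.85,1,0.744,-0.2755,-0.1165,0,0,0.99,1,0.744,-0.2755,-0.1165,0,0,0.99,1],
)

```text
time: 0.95
tool_pos: [423.0, -287.0, 290.6]
tcp_rot: [-3.14, -0.002, -0.171]
contact_force: [0.4, -0.6, -0.8]
grip_width: 91.9
```

```bash
python3 - <<'E'
from h import *
c=get_calibration("wrist"); im=capture("wrist"); cv2.imwrite("pics/w1.png",im[:,:,::-1])
print(get_obs()); print(proj(c,[440,-308,113]),proj(c,[440,-308,3]))
go([400,-275,230],Rh(-40,0))
E
```

```text
{'time': 1.0, 'joint_positions': array([-7.50966786e-01,  2.82755840e-01,  1.47953844e+00,  6.93727455e-04,
        1.38001503e+00,  9.89704113e-01]), 'dq': array([-0.06201109,  0.0012086 ,  0.02403983, -0.01815165, -0.0042958 ,
       -0.04247171]), 'tau': array([ 1.84693627e+00, -4.14950001e+01, -2.61261606e+01,  3.95337604e-01,
       -4.47601880e-03,  5.49962707e-01]), 'tool_pos': array([ 421.31407796, -288.46553641,  290.01890956]), 'tcp_rot': array([-3.14062997e+00,  2.25212742e-04, -1.70006258e-01]), 'contact_force': array([-0.34060759,  0.24563685,  0.60427453]), 'moment': array([0.01450378, 0.02850224, 0.00963091]), 'grip_width': 91.65240448297334}
[335.12976123 188.38069186] [329.93027403 168.33529127]
shift [-0.0582 -0.024   0.1501] turn [-1.7000e-03  9.0000e-04  1.0086e+00] dist 65.09900225721307 ang 30.25940452759639
```

View pics/w1.png

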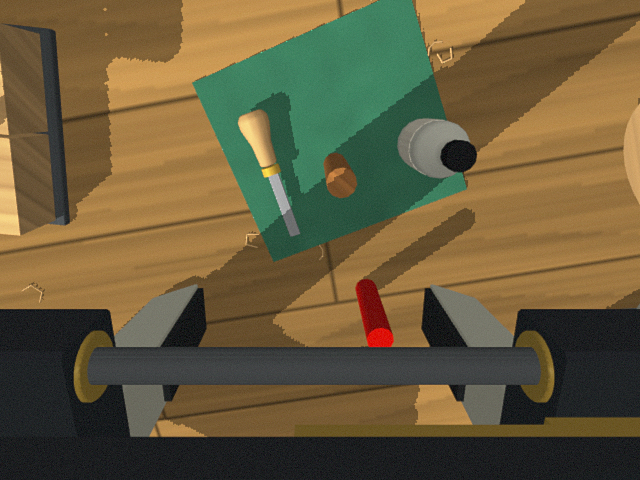

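The wrist picture shows the peg top at about (341,182), the bottle cap at (458,156) and the red decoy, also upright, at (380,338).

```bash
python3 - <<'E'
from h import *
im=cv2.imread("pics/w1.png"); hsv=cv2.cvtColor(im,cv2.COLOR_BGR2HSV)
c=get_calibration("wrist")
for n,u,v,z in [("pegtop",341.5,182.5,113),("foot?",334,160,3),("red",380,338,110),("cap",458,156,125)]:
    print(n,onz(c,u,v,z).round(1))
crop=cv2.resize(im[130:220,290:390],None,fx=6,fy=6,interpolation=cv2.INTER_CUBIC); cv2.imwrite("pics/w1c.png",crop)
E
```

```text
pegtop [ 441.8 -315.1  113. ]
foot? [ 445.5 -315.     3. ]
red [ 299.7 -327.8  110. ]
cap [ 448.8 -401.1  125. ]
```

View pics/w1c.png

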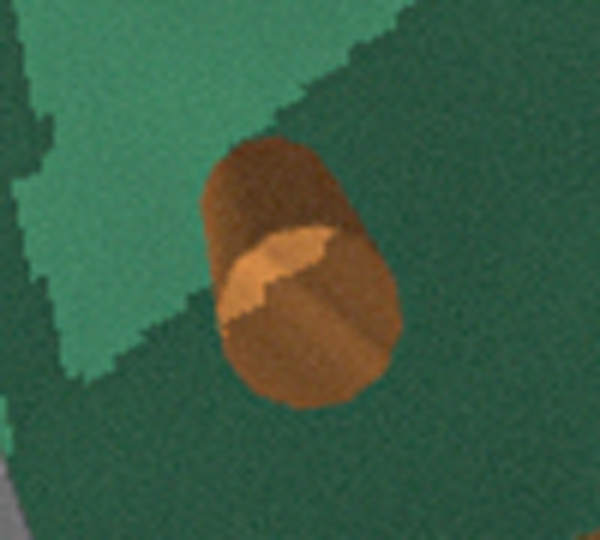

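```bash
python3 - <<'E'
from h import *
Rt=Rh(-36,28); G=np.array([441.6,-315.4,91]); 
R2=Rh(-40,35); T=G+2*R2[:,2]
go(T-110*R2[:,2],Rt); print(T-110*R2[:,2],T)
E
```

```text
shift [-0.0723 -0.02    0.2764] turn [-0.2155  0.9177  0.8573] dist 114.5665104368643 ang 38.22496989807007
[ 394.14641549 -275.58171474  179.46842078] [ 442.47877008 -316.13737565   89.36169591]
```

Request:
carry_out(
  moves=[-0.014,-0.004,0.055,-0.043,0.18,0.17,0.65,-0.029,-0.008,0.11,-0.086,0.37,0.34,0.65,-0.043,-0.012,0.166,-0.13,0.55,0.51,0.65,-0.058,-0.016,0.22,-0.17,0.73,0.69,0.65,-0.0723,-0.02,0.2764,-0.2155,0.9177,0.8573,0.65,-0.0723,-0.02,0.2764,-0.2155,0.9177,0.8573,0.65,-0.0723,-0.02,0.2764,-0.2155,0.9177,0.8573,0.65,-0.0723,-0.02,0.2764,-0.2155,0.9177,0.8573,0.65],
)

```text
time: 1.8
tool_pos: [395.9, -278.0, 181.8]
tcp_rot: [3.14, -0.492, -0.626]
contact_force: [0.8, 0.7, 0.1]
grip_width: 59.6
```

```bash
python3 - <<'E'
from h import *
c=get_calibration("wrist"); im=capture("wrist"); cv2.imwrite("pics/w2.png",im[:,:,::-1])
o=get_obs(); print(o["joint_positions"].round(3),o["tool_pos"],o["grip_width"]); print(proj(c,[441.6,-315.4,113]),proj(c,[441.6,-315.4,3]))
G=np.array([441.6,-315.4,91]); 
R2=Rh(-40,35); T=G+2*R2[:,2]
go(T,R2)
E
```

```text
[-0.83   0.137  2.122  0.239  0.409  1.171] [ 395.95253915 -277.86054728  181.79231519] 59.70873496717122
[316.91811224 219.8313038 ] [315.5772676  249.76039506]
shift [0.0233 0.0089 0.2747] turn [-0.069   0.2268  0.1172] dist 110.33233947977956 ang 7.933442088456365
```

View pics/w2.png

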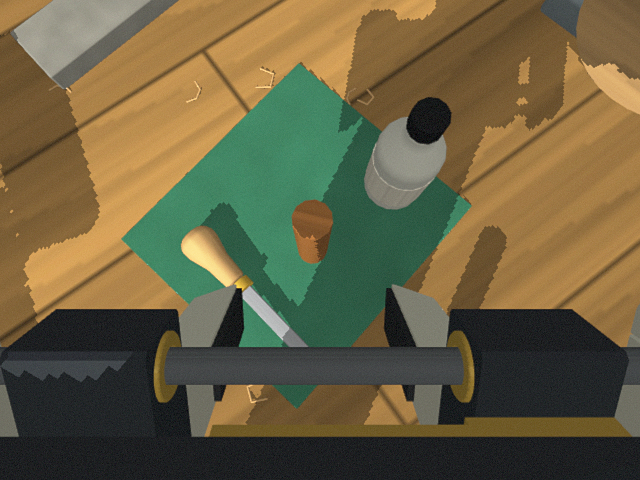

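```bash
cat > kin.py <<'E'
from h import *
from scipy.optimize import least_squares
def fk(q,p):
    a1,hh,L1,L2,b,d6=p
    ry=lambda a:R.from_euler("y",a).as_matrix(); rz=lambda a:R.from_euler("z",a).as_matrix()
    R1=rz(q[0]); R2=R1@ry(q[1]); R3=R2@ry(q[2]); R4=R3@rz(q[3]); R5=R4@ry(q[4]); R6=R5@rz(np.pi/2+q[5])
    pos=R1@[a1,0,hh]+R2@[0,0,L1]+R3@[b,0,L2]+R5@[0,0,d6]
    return pos,R6
E
cat > data.txt <<'E'
E
python3 - <<'E'
from kin import *
o=get_obs()
D=[([-1.37302561,.342715924,1.52503185,0,1.27540712,-.146013398],[176.89,-493.887,243.043],[-3.14004776,-2.322e-4,.34378]),
([-.750966786,.28275584,1.47953844,6.937e-4,1.38001503,.989704],[421.314,-288.4655,290.019],[-3.14063,2.25e-4,-.170]),
(list(o["joint_positions"]),list(o["tool_pos"]),list(o["tcp_rot"]))]
import json; json.dump(D,open("D.json","w"))
for q,t,e in D:
    for s in (1,-1):
        qq=list(q); qq[5]*=s
        print((R.from_matrix(fk(qq,[0,300,400,400,0,150])[1]).inv()*R.from_euler("xyz",e)).magnitude().round(3),end=" ")
E
```

```text
Traceback (most recent call last):
AttributeError: 'float' object has no attribute 'round'
```

```bash
python3 - <<'E'
from kin import *
import json
D=json.load(open("D.json"))
for q,t,e in D:
    for s in (1,-1):
      for off in (0,):
        qq=list(q); qq[5]*=s
        print(s,(R.from_matrix(fk(qq,[0,300,400,400,0,150])[1]).inv()*R.from_euler("xyz",e)).as_rotvec())
def res(p):
    r=[]
    for q,t,e in D: r+=list((fk(q,p)[0]-t))
    r+=list((np.array(p)-[0,300,400,400,0,180])*0.003)
    return r
s=least_squares(res,[0,300,400,400,0,180]); print(s.x.round(1),s.fun.round(2))
E
```

```text
1 [-7.23904127e-07  4.90781777e-06  3.93155764e-06]
-1 [-2.14512588e-09  4.97858924e-06 -2.92022864e-01]
1 [-1.11253871e-08  2.21558299e-07 -6.13868688e-06]
-1 [-2.26508046e-07  1.32995057e-07  1.97940186e+00]
1 [ 1.38777878e-16  2.01227923e-16 -4.30211422e-16]
-1 [-2.11660795e-16  2.11660795e-16  2.34101574e+00]
[-480.8  695.5 1091.   765.6  350.4  944.6] [-75.91 -10.02 -23.65 -49.62 -57.59  18.88 -10.27 -12.2    4.77  -1.44
   1.19   2.07   1.1    1.05   2.29]
```

```bash
python3 - <<'E'
s=open("kin.py").read().replace("a1,hh,L1,L2,b,d6=p","a1,hh,L1,L2,b,d6,c=p").replace("[a1,0,hh]","[a1,c,hh]")
s+='''
import json
P0=[0,300,400,400,0,180,76]
def fit(D):
    def res(p):
        r=[]
        for q,t,e in D: r+=list((fk(q,p)[0]-t))
        return r+list((np.array(p)-P0)*0.002)
    return least_squares(res,P0)
LO=np.array([-2.53,-.77,.04,-1,.28,-3.11]);HI=np.array([2.53,2.02,2.7,4.14,2.66,3.11])
def ik(p,Rt,P,q0):
    def res(q):
        t,Rm=fk(q,P); return np.r_[(t-p)/100,(R.from_matrix(Rm.T@Rt)).as_rotvec()]
    s=least_squares(res,np.clip(q0,LO+.01,HI-.01),bounds=(LO-.6,HI+.6)); return s.x,np.abs(s.fun).max()
'''
open("kin.py","w").write(s)
E
python3 - <<'E'
from kin import *
D=json.load(open("D.json")); s=fit(D); P=s.x; print(P.round(1),s.fun.round(2))
json.dump(list(P),open("P.json","w"))
q0=D[2][0]
for a,th in [(-40,35),(-20,35),(0,35),(-70,35),(-90,35)]:
    R2=Rh(a,th); print(a,th,ik(np.array([441.6,-315.4,91])+2*R2[:,2],R2,P,q0)[0].round(2))
for th in (35,50):
  R2=Rh(75,th)
  for G in ([487.6,16.5,150],[575,-7,150]):
    q,f=ik(np.array(G),R2,P,[-.3,.3,1.5,.6,1.3,.2]);print(th,q.round(2),f)
E
```

```text
[1.000e-01 2.230e+02 5.060e+02 3.796e+02 4.650e+01 3.010e+02 7.640e+01] [ 0.    0.01  0.01  0.01 -0.   -0.   -0.   -0.   -0.    0.   -0.15  0.21
 -0.04  0.09  0.24  0.  ]
-40 35 [-0.79  0.42  2.18  2.45  0.08 -0.96]
-20 35 [-0.94  0.43  2.15  1.48  0.33 -0.41]
0 35 [-1.05  0.47  2.06  1.13  0.58 -0.45]
-70 35 [-0.57  0.47  2.07 -1.32  0.37  3.43]
-90 35 [-0.6   0.46  2.07  1.95 -0.32  0.43]
35 [-0.49  0.43  1.87  0.67  1.11 -0.62] 1.2380196964516668e-12
35 [-0.45  0.56  1.62  0.65  1.18 -0.52] 7.707967597525567e-13
50 [-0.61  0.53  1.9   0.86  1.25 -0.86] 7.432277016050648e-13
50 [-0.56  0.64  1.64  0.86  1.31 -0.73] 1.516615788539016e-13
```

```bash
python3 - <<'E'
from kin import *
P=json.load(open("P.json")); o=get_obs(); q0=o["joint_positions"]
for a,th in [(-15,35),(-10,35),(-5,35),(-10,30)]:
    R2=Rh(a,th); T=np.array([441.6,-315.4,93])+2*R2[:,2]
    for b in (0,60,110):
        q,f=ik(T-b*R2[:,2],R2,P,q0); print(a,th,b,q.round(2))
R2=Rh(-10,35); T=np.array([441.6,-315.4,93])+2*R2[:,2]; print(T)
go(T-90*R2[:,2],R2)
E
```

```text
-15 35 0 [-0.98  0.43  2.14  1.36  0.39 -0.39]
-15 35 60 [-1.04  0.28  2.16  1.09  0.47 -0.15]
-15 35 110 [-1.1   0.16  2.17  0.91  0.57  0.01]
-10 35 0 [-1.    0.44  2.11  1.28  0.46 -0.4 ]
-10 35 60 [-1.07  0.3   2.14  1.05  0.54 -0.21]
-10 35 110 [-1.14  0.18  2.14  0.9   0.65 -0.08]
-5 35 0 [-1.03  0.45  2.09  1.2   0.52 -0.42]
-5 35 60 [-1.1   0.32  2.11  1.    0.62 -0.26]
-5 35 110 [-1.17  0.21  2.1   0.87  0.72 -0.16]
-10 30 0 [-0.96  0.43  2.06  0.97  0.45 -0.07]
-10 30 60 [-1.02  0.3   2.07  0.79  0.55  0.09]
-10 30 110 [-1.07  0.19  2.06  0.68  0.67  0.18]
[ 442.72972504 -315.59920101   91.36169591]
shift [0.0102 0.0642 0.0529] turn [ 0.4552  0.2237 -0.7351] dist 33.51994869265414 ang 26.79334883705714
```

Request:
carry_out(
  moves=[0.0025,0.016,0.013,0.11,0.056,-0.18,0.65,0.005,0.032,0.026,0.23,0.11,-0.37,0.65,0.0077,0.048,0.04,0.34,0.17,-0.55,0.65,0.0102,0.0642,0.0529,0.4552,0.2237,-0.7351,0.65,0.0102,0.0642,0.0529,0.4552,0.2237,-0.7351,0.65,0.0102,0.0642,0.0529,0.4552,0.2237,-0.7351,0.65,0.0102,0.0642,0.0529,0.4552,0.2237,-0.7351,0.65,0.0102,0.0642,0.0529,0.4552,0.2237,-0.7351,0.65],
)

```text
time: 2.65
tool_pos: [392.3, -307.9, 165.8]
tcp_rot: [-3.142, -0.611, -0.177]
contact_force: [-1.0, 0.3, -0.9]
grip_width: 59.7
```

```bash
python3 - <<'E'
from kin import *
c=get_calibration("wrist"); im=capture("wrist"); cv2.imwrite("pics/w3.png",im[:,:,::-1])
o=get_obs(); print(o["joint_positions"].round(3),o["tool_pos"],o["tcp_rot"],o["grip_width"]); print(proj(c,[441.6,-315.4,113]),proj(c,[441.6,-315.4,3]))
D=json.load(open("D.json")); D.append((list(o["joint_positions"]),list(o["tool_pos"]),list(o["tcp_rot"]))); json.dump(D,open("D.json","w"))
s=fit(D);print(s.x,s.fun.round(2))
R2=Rh(-10,35); T=np.array([441.6,-315.4,93])+2*R2[:,2]
go(T,R2)
E
```

```text
[-1.111  0.228  2.138  0.95   0.603 -0.122] [ 392.37363247 -307.22121285  165.77620411] [ 3.14151668 -0.61095998 -0.17608048] 59.77181596177747
[308.54872791 242.80173672] [310.06245916 282.7613741 ]
[2.94437943e-02 2.22988735e+02 5.06112967e+02 3.79600021e+02
 4.65144516e+01 3.01072617e+02 7.64014107e+01] [-0.    0.    0.    0.   -0.   -0.    0.   -0.   -0.   -0.    0.    0.
  0.   -0.15  0.21 -0.04  0.09  0.24  0.  ]
shift [-0.0022 -0.0014  0.2256] turn [ 0.0018 -0.0002 -0.0024] dist 90.24104263053225 ang 0.09139657454377857
```

View pics/w3.png

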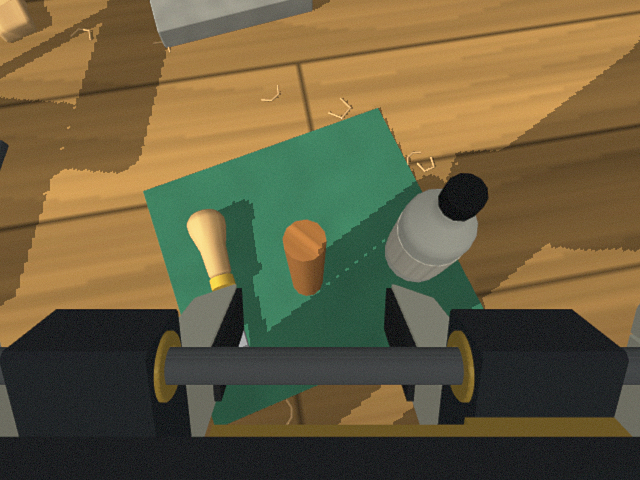

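```bash
python3 - <<'E'
from kin import *
c=get_calibration("wrist"); p=onz(c,305.3,240.5,113); print(p)
R2=Rh(-10,35); T=np.array([441.6,-314.4,93])+2*R2[:,2]
go(T,R2)
E
```

```text
[ 443.23512624 -313.21665687  113.        ]
shift [-0.0026 -0.0039  0.2253] turn [ 0.0018 -0.0002 -0.0024] dist 90.15370097076669 ang 0.09139657454377857
```

Request:
carry_out(
  moves=[-0.0005,-0.0006,0.04,0,0,0,0.65,-0.001,-0.0012,0.08,0,0,0,0.65,-0.0015,-0.002,0.12,0,0,0,0.65,-0.002,-0.003,0.16,0,0,0,0.65,-0.002,-0.004,0.195,0,0,0,0.65,-0.002,-0.004,0.2253,0,0,0,0.65,-0.002,-0.004,0.2253,0,0,0,0.65,-0.002,-0.004,0.2253,0,0,0,0.65],
)

```text
time: 3.5
tool_pos: [443.4, -314.1, 91.9]
tcp_rot: [-3.141, -0.611, -0.175]
contact_force: [-0.5, 0.4, 1.1]
grip_width: 59.5
```

Request:
carry_out(
  moves=[0,0,0,0,0,0,0.4,0,0,0,0,0,0,0.3,0,0,0,0,0,0,0.2,0,0,0,0,0,0,0.1,0,0,0,0,0,0,0.1,0,0,0,0,0,0,0.1,0,0,0,0,0,0,0.1,0,0,0,0,0,0,0.1],
)

```text
time: 4.3
tool_pos: [443.5, -314.3, 92.0]
tcp_rot: [3.142, -0.611, -0.175]
contact_force: [-1.2, 0.1, 2.0]
grip_width: 23.1
```

```bash
python3 - <<'E'
from kin import *
c=get_calibration("wrist"); im=capture("wrist"); cv2.imwrite("pics/w4.png",im[:,:,::-1])
o=get_obs(); print(o["joint_positions"].round(3),o["tool_pos"],o["tcp_rot"],o["grip_width"]); 
E
```

```text
[-1.     0.441  2.116  1.277  0.456 -0.4  ] [ 443.46957858 -314.25885465   92.04040802] [ 3.14151869 -0.61128405 -0.17541457] 23.90030738249343
```

View pics/w4.png

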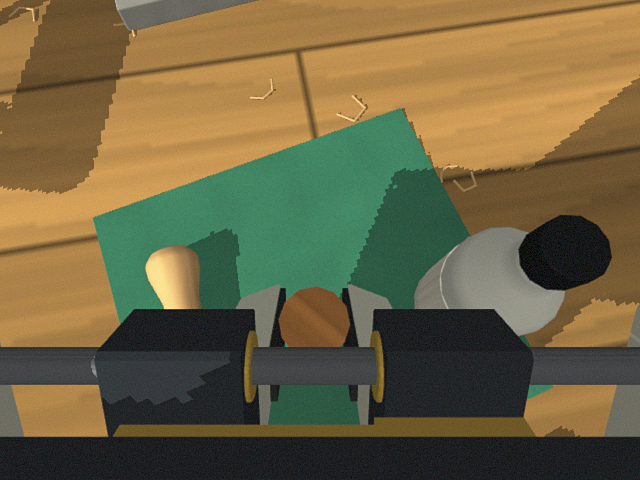

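```bash
python3 - <<'E'
from kin import *
c=get_calibration("wrist")
for v in (318,320,322): print(onz(c,314,v,113))
print(onz(c,314,287,113))
cs=get_calibration("side"); im=capture("side"); cv2.imwrite("pics/s4.png",cv2.resize(im[120:270,360:520],None,fx=5,fy=5)[:,:,::-1])
E
```

```text
[ 444.55247717 -315.95382063  113.        ]
[ 443.90157178 -315.8376336   113.        ]
[ 443.25253382 -315.72177991  113.        ]
[ 454.88645628 -317.79844248  113.        ]
```

```bash
python3 - <<'E'
from kin import *
P=json.load(open("P.json")); t,Rm,o=tool(); q=o["joint_positions"]
foot=Rm.T@(np.array([443.0,-314.3,3])-t); print("foot_t",foot.round(2))
print("up",(Rm.T@[0,0,1]).round(4))
R0=Rm
for p,a in [((443,-314,192),-10),((443,-314,192),26),((455,-230,220),60),((470,-120,230),75),((455,-90,220),75),((465,-70,220),75)]:
    q,f=ik(np.array(p,float),Rh(a,35),P,q); print(p,a,q.round(2),round(f,4))
c=get_calibration("wrist"); T=np.array(c["cam_to_world"]); 
# cam in tool frame
A=np.eye(4);A[:3,:3]=Rm;A[:3,3]=t; C=np.linalg.inv(A)@T; np.save("C.npy",C); print(C.round(3))
for p in [(455,-90,220),(465,-70,220),(470,-50,220),(460,-90,200)]:
    B=np.eye(4);B[:3,:3]=Rh(75,35);B[:3,3]=p; c2=dict(c); c2["cam_to_world"]=B@C
    print(p,proj(c2,[487.6,16.5,65]),proj(c2,[575,-7,65]),proj(c2,[443.5,57.5,211]))
E
```

```text
foot_t [-51.48   0.11  72.65]
up [ 5.739e-01  1.000e-04 -8.189e-01]
(443, -314, 192) -10 [-1.    0.24  2.01  0.82  0.61  0.12] 0.0
(443, -314, 192) 26 [-1.09  0.39  1.78  0.71  1.08 -0.36] 0.0
(455, -230, 220) 60 [-0.94  0.43  1.63  0.56  1.4  -0.61] 0.0
(470, -120, 230) 75 [-0.74  0.39  1.66  0.54  1.43 -0.65] 0.0
(455, -90, 220) 75 [-0.72  0.35  1.75  0.55  1.37 -0.66] 0.0
(465, -70, 220) 75 [-0.67  0.35  1.75  0.57  1.35 -0.63] 0.0
[[-0.00000e+00  9.54000e-01  2.99000e-01  8.09120e+01]
 [ 1.00000e+00  1.00000e-03 -1.00000e-03  1.23300e+00]
 [-1.00000e-03  2.99000e-01 -9.54000e-01 -1.41102e+02]
 [ 0.00000e+00  0.00000e+00  0.00000e+00  1.00000e+00]]
(455, -90, 220) [316.47602589 206.76472447] [426.97991505 206.78742986] [212.91052863  47.56744998]
(465, -70, 220) [310.97508298 232.18765775] [423.67383722 232.20633704] [200.48512211  84.16858112]
(470, -50, 220) [311.38931147 257.04415352] [426.23190771 257.05872775] [197.67532372 120.85502088]
(460, -90, 200) [310.41437144 198.73931689] [427.62190916 198.76486925] [192.07765764  17.72489786]
```

Request:
carry_out(
  moves=[0.03,0,-0.042,0,0,0,0.1,0.072,0,-0.103,0,0,0,0.1,0.12,0,-0.17,0,0,0,0.1,0.1435,0,-0.2047,0.13,0,-0.19,0.1,0.1435,0,-0.2047,0.29,0,-0.41,0.1,0.1435,0,-0.2047,0.43,0,-0.61,0.1,0.1435,0,-0.2047,0.57,0,-0.81,0.1,0.1435,0,-0.2047,0.688,0,-0.983,0.1],
)

```text
time: 5.2
tool_pos: [443.0, -314.4, 191.6]
tcp_rot: [-3.141, -0.611, 0.457]
contact_force: [0.4, 0.9, -0.3]
grip_width: 23.4
```

```bash
python3 - <<'E'
from h import *
c=get_calibration("wrist"); im=capture("wrist"); cv2.imwrite("pics/w5.png",im[:,:,::-1])
go([455,-210,220],Rh(60,35))
E
```

```text
shift [ 0.1584 -0.2233  0.0238] turn [ 6.433e-01  9.000e-04 -9.157e-01] dist 109.93474532877244 ang 33.571871691512335
```

View pics/w5.png

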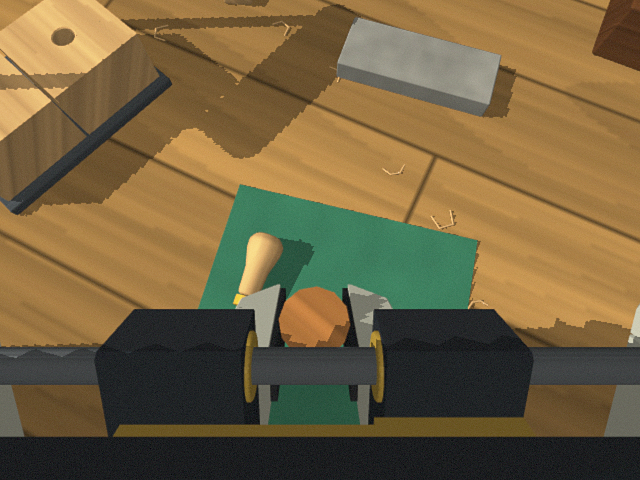

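Request:
carry_out(
  moves=[0.03,-0.045,0.005,0.12,0,-0.17,0.1,0.06,-0.09,0.01,0.25,0,-0.35,0.1,0.1,-0.13,0.015,0.37,0,-0.53,0.1,0.13,-0.18,0.02,0.5,0,-0.71,0.1,0.1584,-0.2233,0.0238,0.6433,0,-0.9157,0.1,0.1584,-0.2233,0.0238,0.6433,0,-0.9157,0.1,0.1584,-0.2233,0.0238,0.6433,0,-0.9157,0.1,0.1584,-0.2233,0.0238,0.6433,0,-0.9157,0.1],
)

```text
time: 6.05
tool_pos: [454.7, -210.4, 219.5]
tcp_rot: [-3.14, -0.61, 1.043]
contact_force: [-0.7, 0.3, -1.1]
grip_width: 23.3
```

```bash
python3 - <<'E'
from h import *
go([465,-80,215],Rh(75,35))
E
```

```text
shift [ 0.2349 -0.1416  0.1783] turn [ 0.2887  0.001  -0.4156] dist 130.84818760263238 ang 15.181012528944022
```

Request:
carry_out(
  moves=[0.047,-0.028,0.036,0.06,0,-0.08,0.1,0.094,-0.056,0.072,0.12,0,-0.17,0.1,0.14,-0.085,0.107,0.17,0,-0.25,0.1,0.19,-0.113,0.143,0.23,0,-0.33,0.1,0.2349,-0.1416,0.1783,0.2887,0.001,-0.4156,0.1,0.2349,-0.1416,0.1783,0.2887,0.001,-0.4156,0.1,0.2349,-0.1416,0.1783,0.2887,0.001,-0.4156,0.1,0.2349,-0.1416,0.1783,0.2887,0.001,-0.4156,0.1],
)

```text
time: 6.85
tool_pos: [465.0, -81.1, 214.9]
tcp_rot: [3.141, -0.61, 1.307]
contact_force: [-0.1, 0.5, -1.6]
grip_width: 23.5
```

```bash
python3 - <<'E'
from h import *
import json
c=get_calibration("wrist"); im=capture("wrist"); cv2.imwrite("pics/w6.png",im[:,:,::-1])
t,Rm,o=tool(); print(o["tool_pos"],o["tcp_rot"],o["joint_positions"].round(2))
json.dump({"T":np.array(c["cam_to_world"]).tolist(),"t":t.tolist(),"R":Rm.tolist()},open("look6.json","w"))
print(proj(c,[487.6,16.5,65]),proj(c,[575,-7,65]))
E
```

```text
[464.98850498 -81.15845414 214.89534476] [ 3.14139341 -0.61048009  1.30663033] [-0.69  0.36  1.75  0.56  1.35 -0.64]
[309.12082694 216.02067346] [422.27766651 215.74273415]
```

View pics/w6.png

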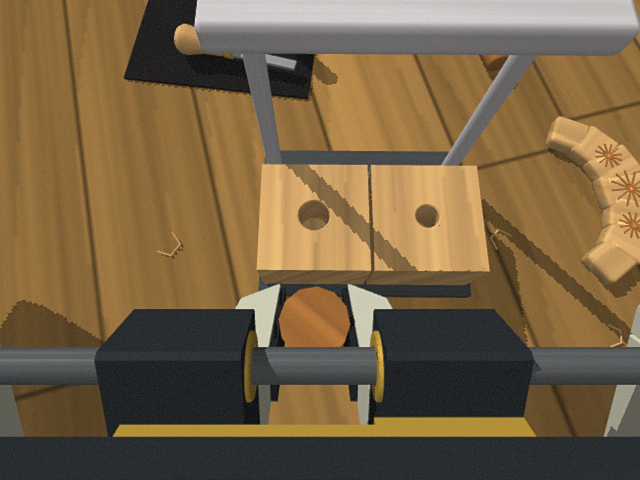

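```bash
cat > bores.py <<'E'
from h import *
def find(im_bgr,u,v,r=22,save=None):
    y0,x0=int(v)-r,int(u)-r; g=cv2.cvtColor(im_bgr,cv2.COLOR_BGR2GRAY)[y0:y0+2*r,x0:x0+2*r]
    k=8; G=cv2.GaussianBlur(cv2.resize(g,None,fx=k,fy=k,interpolation=cv2.INTER_CUBIC),(0,0),3)
    th,m=cv2.threshold(G,0,255,cv2.THRESH_BINARY_INV+cv2.THRESH_OTSU)
    cs,_=cv2.findContours(m,cv2.RETR_EXTERNAL,cv2.CHAIN_APPROX_NONE)
    cen=np.array([r*k,r*k]); cs=[c for c in cs if cv2.contourArea(c)>800]
    c=min(cs,key=lambda c:np.linalg.norm(c.reshape(-1,2).mean(0)-cen)); h=cv2.convexHull(c); e=cv2.fitEllipse(h)
    vis=cv2.cvtColor(G,cv2.COLOR_GRAY2BGR); cv2.drawContours(vis,[c],-1,(0,255,0),1); cv2.ellipse(vis,e,(0,0,255),1)
    if save: cv2.imwrite(save,vis)
    return np.array(e[0])/k-0.5+0.5/k+[x0,y0],np.array(e[1])/k
E
python3 - <<'E'
from bores import *
import json
im=cv2.imread("pics/w6.png"); L=json.load(open("look6.json")); c=dict(get_calibration("wrist")); c["cam_to_world"]=np.array(L["T"])
for i,(u,v) in enumerate([(314,214),(427,215)]):
    e,d=find(im,u,v,save=f"pics/b6_{i}.png"); print(e,d,onz(c,*e,65))
a=cv2.imread("pics/b6_0.png");b=cv2.imread("pics/b6_1.png"); cv2.imwrite("pics/b6.png",np.hstack([a,b]))
E
```

```text
[318.35189819 208.88805962] [34.18175125 47.00406265] [496.3455908   20.45522823  65.        ]
[426.49983025 215.53352737] [22.14790726 24.15520096] [578.31956932  -7.71709866  65.        ]
```

View pics/b6.png

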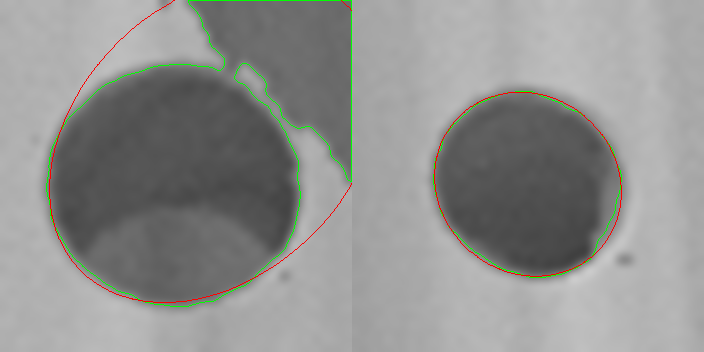

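```bash
python3 - <<'E'
from bores import *
import json
L=json.load(open("look6.json")); c=dict(get_calibration("wrist")); c["cam_to_world"]=np.array(L["T"]); Rm=np.array(L["R"])
y=Rm[:,1]; print("ytool",y)
b=[onz(c,313.3,214.6,65),onz(c,426.7,215.6,65)]
print(b, np.linalg.norm(b[1]-b[0]))
b=[p-1.233*y for p in b]; print(b); d=b[1]-b[0]; print(np.degrees(np.arctan2(d[1],d[0])))
E
```

```text
ytool [ 9.65280757e-01 -2.61214534e-01  1.63251528e-04]
[array([491.14240381,  16.79307097,  65.        ]), array([578.4547467 ,  -7.81254357,  65.        ])] 90.71318255295064
[array([489.95221264,  17.11514849,  64.99979871]), array([577.26455553,  -7.49046605,  64.99979871])]
-15.738442037016467
```

```bash
cat >> h.py <<'E'
YAW=74.3
XS=np.array([np.cos(np.radians(YAW)),np.sin(np.radians(YAW)),0]); YS=np.array([-XS[1],XS[0],0])
BORE={"thick":np.array([489.95,17.1,65.]),"slim":np.array([577.25,-7.5,65.])}
FOOT={"thick":np.array([-51.4,0.1,72.7])}
PHI={"thick":35.02}
def pegpose(n,dx,dy,dz,lean):
    "TCP pose so that foot sits at bore+dx*XS+dy*YS+dz, leaning lean deg to -XS"
    Rt=Rh(YAW,PHI[n]+lean); return BORE[n]+dx*XS+dy*YS+[0,0,dz]-Rt@FOOT[n],Rt
def where(n):
    t,Rm,o=tool(); f=t+Rm@FOOT[n]-BORE[n]
    ax=Rm@np.array([np.sin(np.radians(PHI[n])),0,-np.cos(np.radians(PHI[n]))])
    F=o["contact_force"]
    print("foot dx %.2f dy %.2f dz %.2f"%(f@XS,f@YS,f[2]),"lean x %.2f y %.2f"%(np.degrees(-ax@XS),np.degrees(ax@YS)),"F xs %.1f ys %.1f z %.1f"%(F@XS,F@YS,F[2]),"grip %.1f t %.2f"%(o["grip_width"],o["time"]))
E
python3 - <<'E'
from kin import *
P=json.load(open("P.json")); q=get_obs()["joint_positions"]
for a in [(2.5,0,25,17),(2.5,0,0.5,17),(0,0,-5,0),(0,0,-40,0)]:
    p,Rt=pegpose("thick",*a); q,f=ik(p,Rt,P,q); print(a,p.round(1),q.round(2))
where("thick"); go(*pegpose("thick",2.5,0,25,17))
E
```

```text
(2.5, 0, 25, 17) [483.6  -5.2 175.3] [-0.67  0.5   1.87  0.85  1.34 -0.85]
(2.5, 0, 0.5, 17) [483.6  -5.2 150.8] [-0.67  0.55  1.89  0.86  1.29 -0.9 ]
(0, 0, -5, 0) [490.   17.5 149. ] [-0.49  0.43  1.87  0.68  1.1  -0.61]
(0, 0, -40, 0) [490.   17.5 114. ] [-0.49  0.49  1.91  0.71  1.03 -0.68]
foot dx -101.79 dy -2.68 dz 60.86 lean x -0.04 y 0.01 F xs 0.6 ys 0.3 z -0.6 grip 23.6 t 6.90
shift [ 0.1034 -0.0048  0.1933] turn [-0.0126  0.5681  0.0138] dist 87.69113550624347 ang 17.051084639862477
```

Request:
carry_out(
  moves=[0.02,-0.001,0.039,-0.002,0.113,0.003,0.1,0.041,-0.002,0.077,-0.005,0.227,0.005,0.1,0.062,-0.003,0.116,-0.0075,0.341,0.008,0.1,0.083,-0.004,0.155,-0.01,0.454,0.011,0.1,0.1034,-0.0048,0.1933,-0.0126,0.5681,0.0138,0.1,0.1034,-0.0048,0.1933,-0.0126,0.5681,0.0138,0.1,0.1034,-0.0048,0.1933,-0.0126,0.5681,0.0138,0.1,0.1034,-0.0048,0.1933,-0.0126,0.5681,0.0138,0.1],
)

```text
time: 7.7
tool_pos: [484.0, -6.2, 175.8]
tcp_rot: [3.139, -0.906, 1.298]
contact_force: [-0.4, -0.2, -0.7]
grip_width: 23.6
```

```bash
python3 - <<'E'
from h import *
where("thick"); go(*pegpose("thick",2.5,0,1.0,17))
im=capture("wrist"); cv2.imwrite("pics/w7.png",im[:,:,::-1])
c=get_calibration("side"); s=capture("side"); u,v=proj(c,BORE["thick"]).astype(int); print(u,v)
cv2.imwrite("pics/s7.png",cv2.resize(s[v-80:v+40,u-70:u+70],None,fx=5,fy=5,interpolation=2)[:,:,::-1])
t,Rm,o=tool(); print(proj(c,t+Rm@FOOT["thick"]),proj(c,BORE["thick"]))
E
```

```text
foot dx 1.43 dy -0.85 dz 25.50 lean x 16.65 y 0.10 F xs -0.3 ys 0.3 z -0.7 grip 23.6 t 7.70
shift [-0.0469 -0.0018  0.0396] turn [0.0034 0.0034 0.0012] dist 24.568885230920202 ang 0.148603965204579
338 257
[337.77000503 249.50102099] [338.28269802 257.14430898]
```

View pics/w7.png

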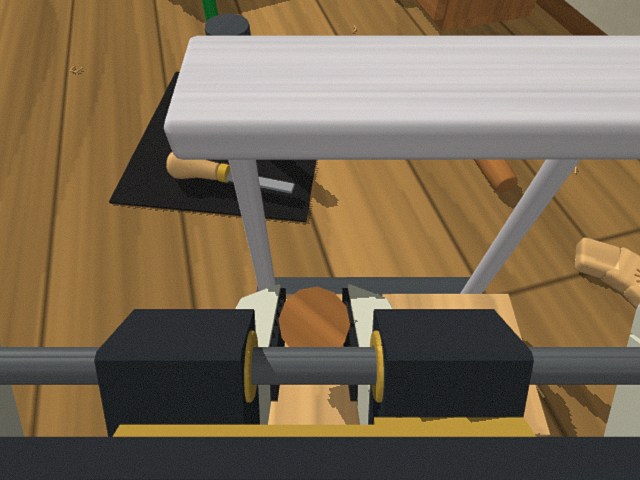

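View pics/s7.png

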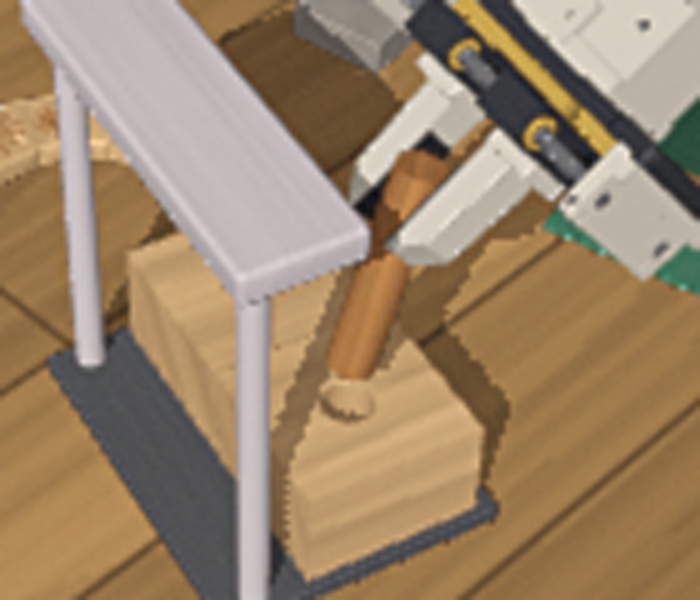

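Request:
carry_out(
  moves=[-0.01,-0.0005,0.008,0,0,0,0.1,-0.02,-0.001,0.016,0,0,0,0.1,-0.03,-0.0015,0.024,0,0,0,0.1,-0.04,-0.0018,0.033,0.003,0.003,0.001,0.1,-0.0469,-0.0018,0.0396,0.0034,0.0034,0.0012,0.1,-0.0469,-0.0018,0.0396,0.0034,0.0034,0.0012,0.1,-0.0469,-0.0018,0.0396,0.0034,0.0034,0.0012,0.1,-0.0469,-0.0018,0.0396,0.0034,0.0034,0.0012,0.1],
)

```text
time: 8.6
tool_pos: [483.5, -4.9, 151.4]
tcp_rot: [3.141, -0.908, 1.298]
contact_force: [-0.4, 0.3, -1.8]
grip_width: 23.4
```

```bash
python3 - <<'E'
from h import *
where("thick"); go(*pegpose("thick",2.5,0,-0.5,17)); 
c=get_calibration("side"); s=capture("side"); u,v=338,257
cv2.imwrite("pics/s8.png",cv2.resize(s[v-60:v+30,u-50:u+50],None,fx=6,fy=6,interpolation=2)[:,:,::-1])
t,Rm,o=tool(); where("thick")
E
```

```text
foot dx 2.79 dy 0.10 dz 1.17 lean x 16.76 y 0.01 F xs 0.2 ys 0.4 z -1.8 grip 23.4 t 8.60
shift [-0.0037  0.0003  0.002 ] turn [-0.0004 -0.0004  0.0012] dist 1.694329054552502 ang 0.039954672719765695
foot dx 2.79 dy 0.09 dz 1.20 lean x 16.76 y 0.02 F xs -0.0 ys -0.0 z -0.2 grip 22.9 t 8.65
```

View pics/s8.png

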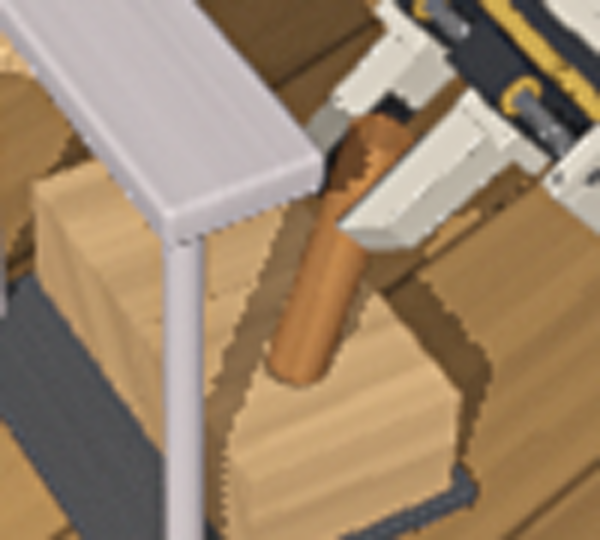

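Request:
carry_out(
  moves=[-0.002,0,0.001,0,0,0,0.1,-0.0037,0,0.002,0,0,0,0.1,-0.0048,0,0.003,0,0,0,0.1,-0.0048,0,0.003,0,0,0,0.1,-0.0048,0,0.003,0,0,0,0.1,-0.0048,0,0.003,0,0,0,0.1,-0.0048,0,0.003,0,0,0,0.1,-0.0048,0,0.003,0,0,0,0.1],
)

```text
time: 9.45
tool_pos: [483.7, -5.2, 149.4]
tcp_rot: [3.14, -0.908, 1.298]
contact_force: [2.4, -0.9, 3.1]
grip_width: 23.2
```

```bash
python3 - <<'E'
from h import *
where("thick"); go(*pegpose("thick",1.5,0,-2,17)); go(*pegpose("thick",0,0,-1,0))
E
```

```text
foot dx 2.51 dy -0.26 dz -0.85 lean x 16.77 y 0.06 F xs -0.2 ys -2.5 z 3.1 grip 23.2 t 9.45
shift [-0.0038 -0.0004 -0.0002] turn [ 0.001  -0.0005  0.0018] dist 1.5155108853544352 ang 0.06456731768598094
shift [ 0.0434 -0.0004  0.0408] turn [ 0.0012 -0.5672  0.0017] dist 23.843868235524614 ang 17.016208990025557
```

```bash
python3 - <<'E'
from h import *
where("thick"); go(*pegpose("thick",2,-1.2,-1.5,17))
E
```

```text
foot dx 2.51 dy -0.26 dz -0.85 lean x 16.77 y 0.06 F xs -0.2 ys -2.5 z 3.1 grip 23.2 t 9.45
shift [-0.002   0.0026  0.    ] turn [ 0.001  -0.0005  0.0018] dist 1.3019294469940714 ang 0.06456731768598094
```

Request:
carry_out(
  moves=[0,0.0013,0,0,0,0,0.1,0,0.0026,0,0,0,0,0.1,-0.001,0.0026,0,0,0,0,0.1,-0.002,0.0026,0,0,0,0,0.1,-0.002,0.0026,0,0,0,0,0.1,-0.002,0.0026,0,0,0,0,0.1,-0.002,0.0026,0,0,0,0,0.1,-0.002,0.0026,0,0,0,0,0.1],
)

```text
time: 10.25
tool_pos: [484.5, -6.0, 148.7]
tcp_rot: [3.14, -0.908, 1.298]
contact_force: [2.0, 1.1, 0.3]
grip_width: 23.3
```

```bash
python3 - <<'E'
from h import *
where("thick"); go(*pegpose("thick",1,-1.2,-3,17));get_calibration("side");capture("top");where("thick")
E
```

```text
foot dx 2.01 dy -1.20 dz -1.57 lean x 16.76 y 0.04 F xs 1.6 ys -1.6 z 0.3 grip 23.3 t 10.25
shift [-0.0043  0.0002  0.0002] turn [ 0.0006 -0.0003  0.0017] dist 1.7409170161630798 ang 0.053966575531583155
foot dx 2.02 dy -1.21 dz -1.54 lean x 16.76 y 0.05 F xs 1.5 ys -1.3 z -0.5 grip 23.6 t 10.30
```

```bash
python3 - <<'E'
from h import *
go(*pegpose("thick",2,-1.8,-3,17))
E
```

```text
shift [-0.0029  0.0017  0.0022] turn [ 0.0007 -0.0004  0.0017] dist 1.599948619314191 ang 0.055948929056497766
```

Request:
carry_out(
  moves=[0,0.001,0,0,0,0,0.1,0,0.0017,0,0,0,0,0.1,-0.0015,0.0017,0.001,0,0,0,0.1,-0.0029,0.0017,0.0022,0,0,0,0.1,-0.0029,0.0017,0.0022,0,0,0,0.1,-0.0029,0.0017,0.0022,0,0,0,0.1,-0.0029,0.0017,0.0022,0,0,0,0.1,-0.0029,0.0017,0.0022,0,0,0,0.1],
)

```text
time: 11.1
tool_pos: [485.1, -6.2, 147.2]
tcp_rot: [3.14, -0.908, 1.298]
contact_force: [-0.2, -0.8, -1.7]
grip_width: 23.8
```

```bash
python3 - <<'E'
from h import *
where("thick"); im=capture("wrist"); cv2.imwrite("pics/w9.png",im[:,:,::-1]); where("thick")
E
```

```text
foot dx 1.96 dy -1.83 dz -3.06 lean x 16.76 y 0.04 F xs -0.8 ys -0.0 z -1.7 grip 23.8 t 11.10
foot dx 1.97 dy -1.85 dz -3.03 lean x 16.76 y 0.04 F xs -1.7 ys -0.1 z -1.0 grip 23.0 t 11.15
```

```bash
python3 - <<'E'
from h import *
for a in [(1,-1.8,-3.2,12),(0.6,-1.8,-3.6,8),(.3,-1.8,-4,4)]: go(*pegpose("thick",*a))
E
```

```text
shift [0.0135 0.0001 0.0103] turn [ 0.0006 -0.1668  0.0018] dist 6.79432275954714 ang 5.00530000130929
shift [0.0236 0.0001 0.0205] turn [ 0.0006 -0.3002  0.0017] dist 12.522869354217256 ang 9.005162756023973
shift [0.0331 0.0001 0.0318] turn [ 0.0007 -0.4335  0.0017] dist 18.362417268870505 ang 13.005109838284184
```

Request:
carry_out(
  moves=[0.0067,0,0.005,0,-0.083,0,0.1,0.0135,0,0.0103,0,-0.1668,0.0018,0.1,0.0185,0,0.0155,0,-0.233,0.0018,0.1,0.0236,0,0.0205,0,-0.3,0.0018,0.1,0.0236,0,0.0205,0,-0.3,0.0018,0.1,0.0236,0,0.0205,0,-0.3,0.0018,0.1,0.0236,0,0.0205,0,-0.3,0.0018,0.1,0.0236,0,0.0205,0,-0.3,0.0018,0.1],
)

```text
time: 11.95
tool_pos: [488.5, 5.5, 149.5]
tcp_rot: [-3.141, -0.752, 1.296]
contact_force: [0.9, -0.1, 0.5]
grip_width: 23.2
```

```bash
python3 - <<'E'
from h import *
where("thick")
for a in [(.3,-1.8,-4.2,4),(0,-1.8,-4.5,0)]: go(*pegpose("thick",*a))
E
```

```text
foot dx 0.52 dy -1.80 dz -3.72 lean x 8.04 y -0.01 F xs 0.2 ys -0.9 z 0.5 grip 23.2 t 11.95
shift [ 0.0113 -0.0001  0.0101] turn [ 0.0006 -0.1354 -0.0018] dist 6.065648656169366 ang 4.0626812982006655
shift [ 0.0219 -0.0001  0.0204] turn [ 0.0006 -0.2687 -0.0018] dist 11.975313143663715 ang 8.062482172340742
```

Request:
carry_out(
  moves=[0.005,0,0.005,0,-0.07,0,0.1,0.0113,0,0.0101,0,-0.1354,0,0.1,0.0165,0,0.015,0,-0.2,0,0.1,0.0219,0,0.0204,0,-0.2687,0,0.1,0.0219,0,0.0204,0,-0.2687,0,0.1,0.0219,0,0.0204,0,-0.2687,0,0.1,0.0219,0,0.0204,0,-0.2687,0,0.1,0.0219,0,0.0204,0,-0.2687,0,0.1],
)

```text
time: 12.75
tool_pos: [491.7, 16.7, 149.4]
tcp_rot: [-3.141, -0.612, 1.295]
contact_force: [0.8, 0.6, -1.1]
grip_width: 23.6
```

```bash
python3 - <<'E'
from h import *
where("thick"); s=capture("side"); u,v=338,257
cv2.imwrite("pics/s10.png",cv2.resize(s[v-70:v+30,u-50:u+50],None,fx=6,fy=6,interpolation=2)[:,:,::-1])
for a in [(0,-1.8,-10,0)]: go(*pegpose("thick",*a))
E
```

```text
foot dx -0.17 dy -1.83 dz -4.64 lean x 0.05 y -0.05 F xs 0.8 ys -0.6 z -1.1 grip 23.6 t 12.75
shift [-0.0072 -0.0002  0.0112] turn [ 0.0004 -0.0014 -0.0034] dist 5.344125841342868 ang 0.11068032913366573
```

View pics/s10.png

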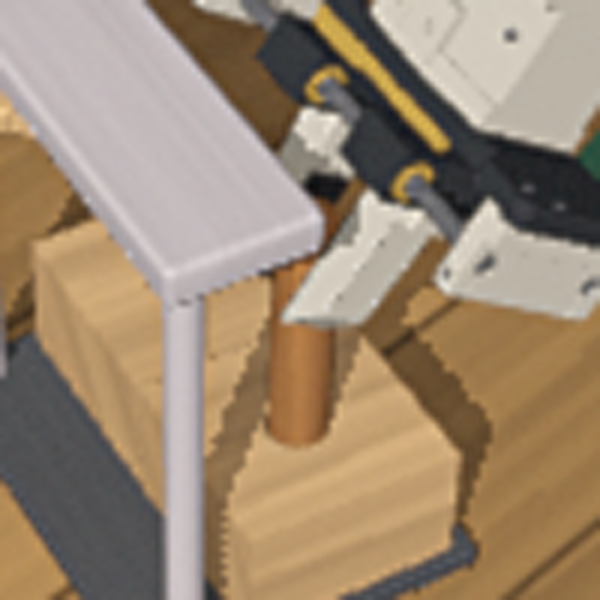

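Request:
carry_out(
  moves=[-0.0014,0,0.0022,0,0,0,0.1,-0.0028,0,0.0044,0,0,0,0.1,-0.0043,0,0.0067,0,0,0,0.1,-0.0057,0,0.009,0,0,0,0.1,-0.0072,0,0.0112,0,0,-0.003,0.1,-0.0072,0,0.0112,0,0,-0.003,0.1,-0.0072,0,0.0112,0,0,-0.003,0.1,-0.0072,0,0.0112,0,0,-0.003,0.1],
)

```text
time: 13.6
tool_pos: [491.7, 16.9, 144.0]
tcp_rot: [-3.142, -0.612, 1.297]
contact_force: [1.1, 0.2, -1.9]
grip_width: 23.7
```

```bash
python3 - <<'E'
from h import *
where("thick"); o=get_obs(); print(o["moment"].round(2))
for a in [(0,-1.8,-24,0)]: go(*pegpose("thick",*a))
E
```

```text
foot dx -0.01 dy -1.83 dz -10.08 lean x 0.03 y -0.00 F xs 0.5 ys -1.1 z -1.9 grip 23.7 t 13.60
[-0.37 -0.25 -0.14]
shift [-0.0199 -0.0001  0.0286] turn [ 0.0002 -0.0009 -0.0004] dist 13.924370695406 ang 0.030864017186028474
```

Request:
carry_out(
  moves=[-0.004,0,0.0057,0,0,0,0.1,-0.008,0,0.0114,0,0,0,0.1,-0.012,0,0.0172,0,0,0,0.1,-0.016,0,0.0229,0,0,0,0.1,-0.0199,0,0.0286,0,0,0,0.1,-0.024,0,0.0343,0,0,0,0.1,-0.028,0,0.04,0,0,0,0.1,-0.028,0,0.04,0,0,0,0.1],
)

```text
time: 14.4
tool_pos: [491.6, 16.9, 124.0]
tcp_rot: [-3.141, -0.612, 1.296]
contact_force: [1.9, 0.8, -1.7]
grip_width: 23.4
```

```bash
python3 - <<'E'
from h import *
where("thick"); o=get_obs(); print(o["moment"].round(2))
for a in [(0,-1.8,-39.5,0)]: go(*pegpose("thick",*a))
E
```

```text
foot dx -0.05 dy -1.74 dz -30.05 lean x 0.02 y -0.03 F xs 1.3 ys -1.7 z -1.7 grip 23.4 t 14.40
[-0.39 -0.35 -0.18]
shift [-0.0134  0.0001  0.0195] turn [-0.0002 -0.0007 -0.0012] dist 9.453454895450609 ang 0.041993249247985115
```

Request:
carry_out(
  moves=[-0.003,0,0.0045,0,0,0,0.1,-0.006,0,0.009,0,0,0,0.1,-0.009,0,0.0135,0,0,0,0.1,-0.012,0,0.0175,0,0,0,0.1,-0.0134,0,0.0195,0,0,0,0.1,-0.0134,0,0.0195,0,0,0,0.1,-0.0134,0,0.0195,0,0,0,0.1,-0.0134,0,0.0195,0,0,0,0.1],
)

```text
time: 15.2
tool_pos: [491.7, 17.0, 114.4]
tcp_rot: [-3.141, -0.611, 1.296]
contact_force: [1.4, 0.4, -1.9]
grip_width: 23.1
```

```bash
python3 - <<'E'
from h import *
where("thick"); o=get_obs(); print(o["moment"].round(2))
E
```

```text
foot dx -0.01 dy -1.73 dz -39.59 lean x 0.01 y -0.03 F xs 0.8 ys -1.3 z -1.9 grip 23.1 t 15.20
[-0.45 -0.38 -0.2 ]
```

Request:
carry_out(
  moves=[0,0,0,0,0,0,0.35,0,0,0,0,0,0,0.45,0,0,0,0,0,0,0.5,0,0,-0.03,0,0,0,0.5,0,0,-0.09,0,0,0,0.5,0,0,-0.16,0,0,0,0.5,0,0,-0.24,0,0,0,0.5,0,0,-0.28,0,0,0,0.5],
)

```text
time: 16.0
tool_pos: [474.4, -46.8, 208.7]
tcp_rot: [3.139, -0.61, 1.297]
contact_force: [0.1, -0.8, -0.5]
grip_width: 46.0
```

```bash
python3 - <<'E'
from bores import *
import json
c=get_calibration("wrist"); im=capture("wrist"); cv2.imwrite("pics/w11.png",im[:,:,::-1])
t,Rm,o=tool(); print(t,o["grip_width"],o["contact_force"])
json.dump({"T":np.array(c["cam_to_world"]).tolist(),"t":t.tolist(),"R":Rm.tolist()},open("look11.json","w"))
print(proj(c,BORE["thick"]-1.8*YS+[0,0,70]),proj(c,BORE["slim"]))
s=capture("side"); u,v=338,257
cv2.imwrite("pics/s11.png",cv2.resize(s[v-70:v+30,u-50:u+50],None,fx=6,fy=6,interpolation=2)[:,:,::-1])
E
```

```text
[474.95712509 -47.78747193 209.73297713] 45.87525510732823 [ 0.75840493 -1.68411493  0.92599319]
[312.45907697 225.50409081] [429.32234478 255.37867358]
```

View pics/w11.png

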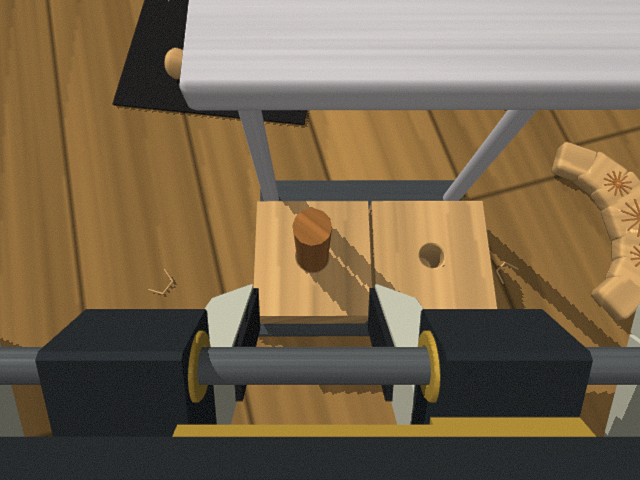

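View pics/s11.png

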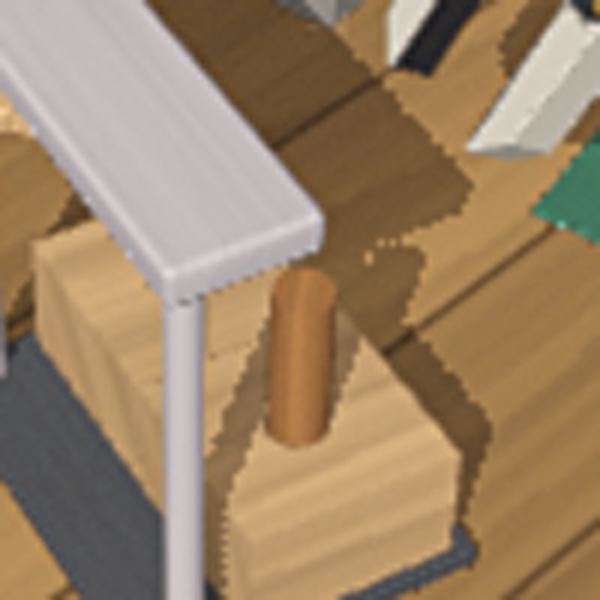

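The thick peg is home and upright: its top is at wrist (312,226), and the prediction was (312.5,225.5). Next I go over the light bar to the slim peg.

```bash
python3 - <<'E'
from kin import *
P=json.load(open("P.json")); t,Rm,o=tool(); q=o["joint_positions"]; C=np.load("C.npy")
H=74.3
G=np.array([488,306,93.]); R2=Rh(H,35); T=G+2*R2[:,2]
c=get_calibration("wrist")
for p in [(440,-60,345),(425,60,350),(450,200,330),T-140*R2[:,2],T-90*R2[:,2],T]:
    q,f=ik(np.array(p,float),R2,P,q); 
    B=np.eye(4);B[:3,:3]=R2;B[:3,3]=p; c2=dict(c); c2["cam_to_world"]=B@C
    print(np.round(p,0),q.round(2),round(f,4),proj(c2,[488,306,113]).round())
go([440,-60,345],R2)
E
```

```text
[440 -60 345] [-0.69  0.17  1.62  0.55  1.62 -0.47] 0.0 [267.  30.]
[425  60 350] [-0.47  0.05  1.75  0.6   1.49 -0.29] 0.0 [307. 115.]
[450 200 330] [-0.11  0.09  1.76  0.64  1.24 -0.03] 0.0 [320. 230.]
[467. 230. 206.] [-0.03  0.27  1.92  0.76  0.94 -0.21] 0.0 [311. 218.]
[474. 257. 165.] [ 0.03  0.36  1.94  0.83  0.83 -0.26] 0.0 [311. 241.]
[488. 307.  91.] [ 0.14  0.52  1.93  1.    0.67 -0.38] 0.0 [310. 325.]
shift [ 0.1504 -0.0736 -0.3123] turn [0.0086 0.0025 0.0006] dist 141.75556131764188 ang 0.2700352128226494
```

```bash
python3 - <<'E'
from h import *
R2=Rh(74.3,35)
for p in [(440,-60,345),(425,60,350),(430,120,350),(450,200,320)]: go(p,R2)
E
```

```text
shift [ 0.1504 -0.0736 -0.3123] turn [0.0086 0.0025 0.0006] dist 141.75556131764188 ang 0.2700352128226494
shift [ 0.3861 -0.1915 -0.1636] turn [0.0086 0.0025 0.0006] dist 184.3852984706804 ang 0.2700352128226494
shift [ 0.5073 -0.2204 -0.0791] turn [0.0086 0.0025 0.0006] dist 223.47978546965552 ang 0.2700352128226494
shift [ 0.6333 -0.2272  0.1004] turn [0.0086 0.0025 0.0006] dist 272.0918703217223 ang 0.2700352128226494
```

Request:
carry_out(
  moves=[0.05,-0.025,-0.105,0,0,0,0.65,0.1,-0.05,-0.21,0,0,0,0.65,0.1504,-0.0736,-0.3123,0,0,0,0.65,0.22,-0.11,-0.27,0,0,0,0.65,0.3,-0.15,-0.22,0,0,0,0.65,0.3861,-0.1915,-0.1636,0,0,0,0.65,0.45,-0.206,-0.12,0,0,0,0.65,0.5073,-0.2204,-0.0791,0.0086,0.0025,0,0.65],
)

```text
time: 16.9
tool_pos: [429.1, 122.0, 349.7]
tcp_rot: [-3.141, -0.611, 1.297]
contact_force: [0.2, 0.4, -0.5]
grip_width: 59.9
```

```bash
python3 - <<'E'
from h import *
c=get_calibration("wrist"); im=capture("wrist"); cv2.imwrite("pics/w12.png",im[:,:,::-1]); print(proj(c,[488,306,113]))
R2=Rh(74.3,35); G=np.array([488,306,93.]);T=G+2*R2[:,2]
go(T-140*R2[:,2],R2); go([450,200,300],R2)
E
```

```text
[320.5009355  162.71720683]
shift [0.0207 0.0217 0.4544] turn [-0.0063 -0.0042  0.0029] dist 182.14847966532207 ang 0.2447404374545514
shift [0.0881 0.0013 0.2146] turn [-0.0063 -0.0042  0.0029] dist 92.79119758482706 ang 0.2447404374545514
```

View pics/w12.png

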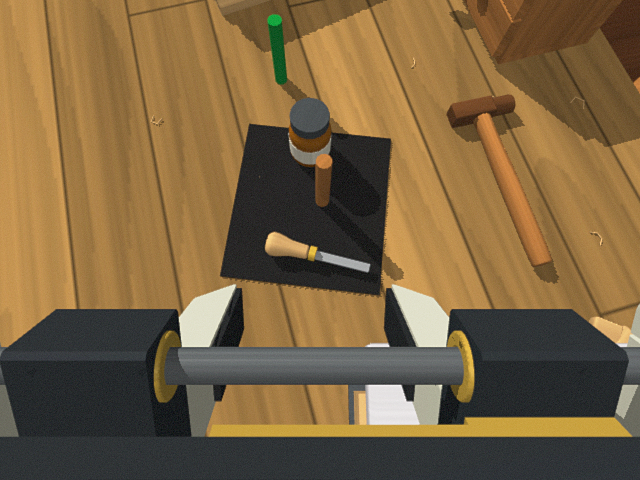

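Request:
carry_out(
  moves=[0.02,0.005,0.05,0,0,0,0.65,0.05,0.01,0.11,0,0,0,0.65,0.05,0.015,0.2,0,0,0,0.65,0.035,0.02,0.3,0,0,0,0.65,0.0207,0.0217,0.38,0,0,0,0.65,0.0207,0.0217,0.4544,-0.006,-0.004,0.003,0.65,0.0207,0.0217,0.4544,-0.006,-0.004,0.003,0.65,0.0207,0.0217,0.4544,-0.006,-0.004,0.003,0.65],
)

```text
time: 17.75
tool_pos: [466.0, 230.0, 205.8]
tcp_rot: [-3.139, -0.611, 1.297]
contact_force: [0.5, 0.2, 0.7]
grip_width: 59.8
```

```bash
python3 - <<'E'
from h import *
c=get_calibration("wrist"); im=capture("wrist"); cv2.imwrite("pics/w13.png",im[:,:,::-1]); print(proj(c,[488,306,113]),proj(c,[488,306,3]))
cv2.imwrite("pics/w13c.png",cv2.resize(im[190:290,270:370],None,fx=6,fy=6,interpolation=cv2.INTER_CUBIC)[:,:,::-1])
t,Rm,o=tool(); print(t)
np.save("T13.npy",np.array(c["cam_to_world"]))
E
```

```text
[315.14806663 215.88858019] [314.97242145 258.23648781]
[466.66161998 229.66672595 206.66014738]
```

View pics/w13.png

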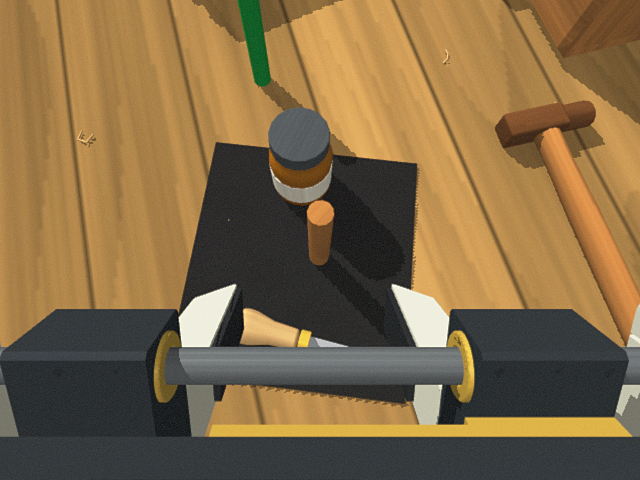

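View pics/w13c.png

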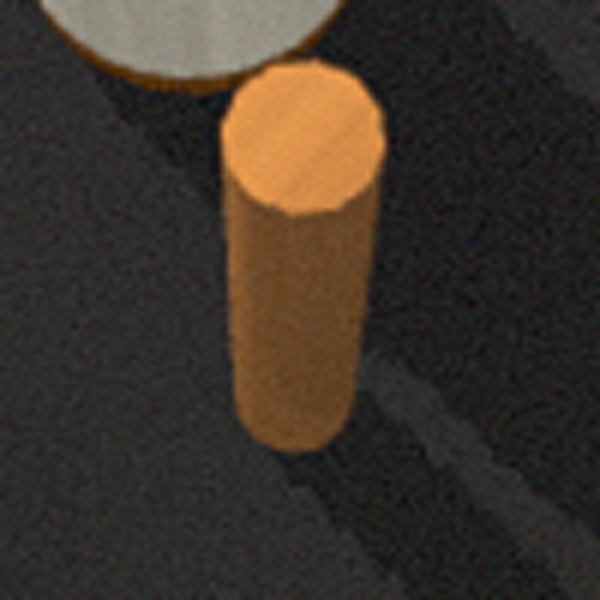

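```bash
python3 - <<'E'
from h import *
c=get_calibration("wrist"); c["cam_to_world"]=np.load("T13.npy")
p=onz(c,320.2,212.3,113); print(p, onz(c,318.8,190+(450-58)/6,3))
R2=Rh(74.3,35); G=np.array([p[0],p[1],93.]); T=G+2*R2[:,2]; print(T)
go(T,R2)
E
```

```text
[491.86625472 307.51436091 113.        ] [492.08239419 307.67630831   3.        ]
[492.1766748  308.61871551  91.36169591]
shift [0.0043 0.008  0.355 ] turn [-0.0001 -0.0006  0.001 ] dist 142.04987711583826 ang 0.03550658963847225
```

Request:
carry_out(
  moves=[0.001,0.002,0.06,0,0,0,0.65,0.002,0.004,0.12,0,0,0,0.65,0.003,0.006,0.18,0,0,0,0.65,0.004,0.008,0.24,0,0,0,0.65,0.0043,0.008,0.3,0,0,0,0.65,0.0043,0.008,0.34,0,0,0,0.65,0.0043,0.008,0.355,0,0,0,0.65,0.0043,0.008,0.355,0,0,0,0.65],
)

```text
time: 18.6
tool_pos: [492.7, 308.4, 92.0]
tcp_rot: [3.14, -0.612, 1.298]
contact_force: [0.3, -0.4, -0.9]
grip_width: 59.5
```

```bash
python3 - <<'E'
from h import *
im=capture("wrist"); cv2.imwrite("pics/w14.png",im[:,:,::-1]); c=get_calibration("wrist")
t,Rm,o=tool(); print(t,o["tcp_rot"],o["contact_force"]); print(proj(c,[491.9,307.5,113]))
E
```

```text
[492.7708532  308.25586108  92.38032547] [ 3.13982443 -0.61201888  1.29792325] [ 0.43732029  0.57738149 -0.40659149]
[312.29615287 321.96852914]
```

View pics/w14.png

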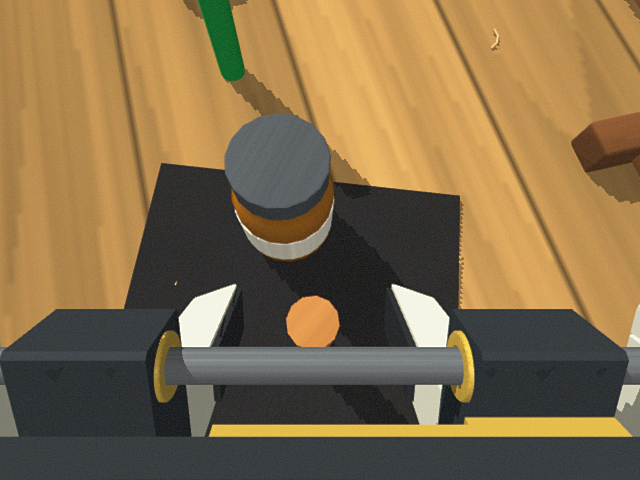

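Request:
carry_out(
  moves=[0,0,0,0,0,0,0.4,0,0,0,0,0,0,0.3,0,0,0,0,0,0,0.2,0,0,0,0,0,0,0.1,0,0,0,0,0,0,0.05,0,0,0,0,0,0,0.05,0,0,0,0,0,0,0.05,0,0,0,0,0,0,0.05],
)

```text
time: 19.45
tool_pos: [492.8, 308.3, 92.4]
tcp_rot: [3.14, -0.612, 1.298]
contact_force: [0.5, -0.0, 0.5]
grip_width: 17.5
```

```bash
python3 - <<'E'
from h import *
c=get_calibration("wrist"); im=capture("wrist"); cv2.imwrite("pics/w15.png",im[:,:,::-1])
t,Rm,o=tool(); print(t,o["tcp_rot"],o["contact_force"],o["grip_width"]); 
cv2.imwrite("pics/w15c.png",cv2.resize(im[280:350,260:370],None,fx=7,fy=7,interpolation=cv2.INTER_CUBIC)[:,:,::-1])
np.save("T15.npy",np.array(c["cam_to_world"]))
E
```

```text
[492.79476445 308.29110783  92.38324894] [ 3.13976861 -0.61203286  1.29802076] [0.08943942 0.10133659 0.99390623] 17.236897547553657
```

View pics/w15c.png

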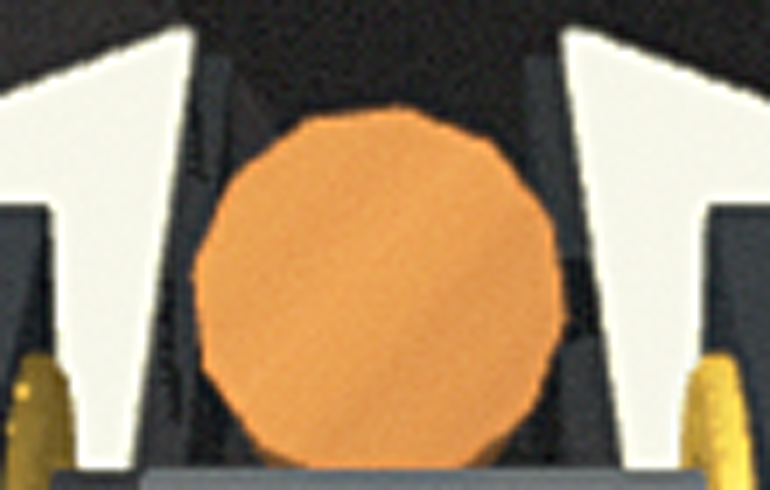

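```bash
python3 - <<'E'
from h import *
c=get_calibration("wrist"); c["cam_to_world"]=np.load("T15.npy")
t,Rm,o=tool()
e=onz(c,313.8,294.5,113); p=e-9*XS; print(e,p, onz(c,313.8,320.3,113))
# axis: along h from camera, lateral from jaw centre
l=(p-t)@XS; print("h off",l)
foot=Rm.T@(t*[1,1,0]+[0,0,3]+l*XS-t); print(foot.round(2), (Rm.T@[0,0,1]).round(4))
EOF=0
E
```

```text
[494.90358187 316.29288821 113.        ] [492.46817786 307.62866249 113.        ] [492.54318793 307.92381437 113.        ]
h off -0.7261051339669733
[-51.95  -0.13  72.74] [ 0.5745  0.0015 -0.8185]
```

```bash
cat >> h.py <<'E'
BORE["slim"]=np.array([578.9,-7.9,65.]); FOOT["slim"]=np.array([-51.9,-0.1,72.7]); PHI["slim"]=35.06
E
python3 - <<'E'
from kin import *
P=json.load(open("P.json")); t,Rm,o=tool(); q=o["joint_positions"]
R2=Rh(74.3,35); lk,Rl=pegpose("slim",-95,0,60,0)
for p,RR in [(t+[0,0,283],R2),((440,150,378),R2),((430,30,378),R2),((455,-70,375),R2),((520,-110,300),R2),(lk,Rl),pegpose("slim",2.5,0,25,17),pegpose("slim",0,0,-40,0)]:
    q,f=ik(np.array(p,float),RR,P,q); print(np.round(p,0),q.round(2),round(f,4))
go(t+[0,0,283],Rm); go((440,230,378),R2)
E
```

```text
[493. 308. 375.] [0.14 0.18 1.53 0.59 1.22 0.27] 0.0
[440 150 378] [-0.24  0.04  1.69  0.62  1.42 -0.06] 0.0
[430  30 378] [-0.53  0.06  1.66  0.59  1.59 -0.3 ] 0.0
[455 -70 375] [-0.69  0.19  1.52  0.56  1.69 -0.42] 0.0
[ 520 -110  300] [-0.67  0.38  1.46  0.56  1.57 -0.47] 0.0
[553. -99. 214.] [-0.62  0.5   1.51  0.58  1.39 -0.53] 0.0
[573. -30. 176.] [-0.6   0.63  1.61  0.86  1.39 -0.72] 0.0
[579.  -7. 114.] [-0.45  0.61  1.65  0.68  1.12 -0.56] 0.0
shift [ 0.4065  0.0011 -0.5791] turn [0. 0. 0.] dist 283.00000000000006 ang 0.0
shift [ 0.2269 -0.0731 -0.7133] turn [ 0.0021 -0.0022  0.0019] dist 300.8217299424965 ang 0.10918891909812876
```

Request:
carry_out(
  moves=[0.03,0,-0.043,0,0,0,0.05,0.09,0,-0.128,0,0,0,0.05,0.155,0,-0.22,0,0,0,0.05,0.22,0,-0.313,0,0,0,0.05,0.285,0,-0.406,0,0,0,0.05,0.35,0,-0.5,0,0,0,0.05,0.4065,0,-0.5791,0,0,0,0.05,0.33,-0.03,-0.64,0,0,0,0.05],
)

```text
time: 20.3
tool_pos: [472.5, 275.8, 383.7]
tcp_rot: [3.127, -0.617, 1.308]
contact_force: [0.0, -0.3, -0.9]
grip_width: 17.3
```

```bash
python3 - <<'E'
from h import *
t,Rm,o=tool(); print(t,o["grip_width"]); R2=Rh(74.3,35)
for p in [(440,150,378),(430,30,378),(440,-20,378),(455,-70,375)]: go(p,R2)
im=capture("wrist"); cv2.imwrite("pics/w16.png",im[:,:,::-1])
E
```

```text
[472.52920082 275.79264423 383.67219499] 17.32228780039157
shift [-0.2731  0.0058 -0.1764] turn [ 0.0154 -0.0123  0.0167] dist 130.05426576716533 ang 0.7740056755814685
shift [-0.5146  0.0622 -0.347 ] turn [ 0.0154 -0.0123  0.0167] dist 249.50937993527106 ang 0.7740056755814685
shift [-0.6077  0.1198 -0.4123] turn [ 0.0154 -0.0123  0.0167] dist 297.629990226455 ang 0.7740056755814685
shift [-0.7025  0.1894 -0.4694] turn [ 0.0154 -0.0123  0.0167] dist 346.34525065380626 ang 0.7740056755814685
```

View pics/w16.png

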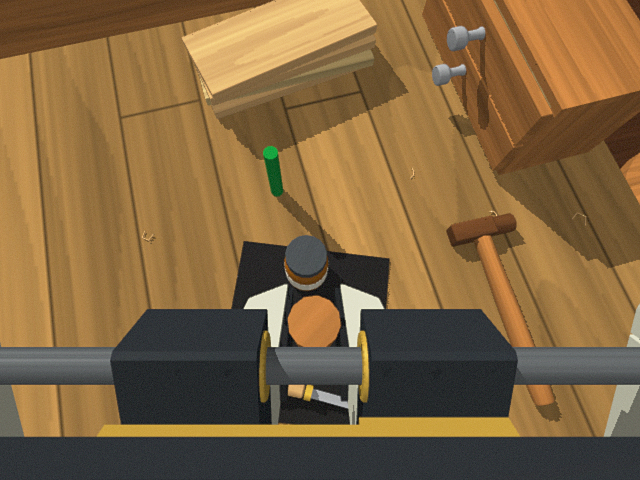

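Request:
carry_out(
  moves=[-0.09,0.002,-0.06,0.005,-0.004,0.005,0.05,-0.18,0.004,-0.12,0.01,-0.008,0.01,0.05,-0.2731,0.0058,-0.1764,0.0154,-0.0123,0.0167,0.05,-0.355,0.025,-0.233,0.0154,-0.0123,0.0167,0.05,-0.435,0.043,-0.29,0.0154,-0.0123,0.0167,0.05,-0.5146,0.0622,-0.347,0.0154,-0.0123,0.0167,0.05,-0.6077,0.1198,-0.4123,0.0154,-0.0123,0.0167,0.05,-0.7025,0.1894,-0.4694,0.0154,-0.0123,0.0167,0.05],
)

```text
time: 21.15
tool_pos: [449.3, -73.0, 373.9]
tcp_rot: [-3.137, -0.605, 1.294]
contact_force: [0.8, 0.3, -0.2]
grip_width: 17.4
```

```bash
python3 - <<'E'
from h import *
t,Rm,o=tool(); print(t,o["grip_width"]); R2=Rh(74.3,35)
go((500,-105,310),R2); go(*pegpose("slim",-95,0,60,0))
E
```

```text
[449.27445035 -73.03506834 373.89063327] 17.44091007698811
shift [-0.1255  0.1444  0.1067] turn [-0.0063  0.0117 -0.0045] dist 87.6176424178835 ang 0.4222854144990903
shift [-0.219   0.2698  0.3323] turn [-0.0063  0.0137 -0.0045] dist 192.3019243852697 ang 0.47346778241789034
```

Request:
carry_out(
  moves=[-0.06,0.07,0.05,0,0,0,0.05,-0.1255,0.1444,0.1067,0,0,0,0.05,-0.16,0.19,0.19,0,0,0,0.05,-0.19,0.23,0.27,0,0,0,0.05,-0.219,0.2698,0.3323,-0.0063,0.0137,-0.0045,0.05,-0.219,0.2698,0.3323,-0.0063,0.0137,-0.0045,0.05,-0.219,0.2698,0.3323,-0.0063,0.0137,-0.0045,0.05,-0.219,0.2698,0.3323,-0.0063,0.0137,-0.0045,0.05],
)

```text
time: 21.95
tool_pos: [553.4, -99.0, 215.8]
tcp_rot: [3.139, -0.611, 1.298]
contact_force: [0.6, -0.4, 0.3]
grip_width: 17.5
```

```bash
python3 - <<'E'
from bores import *
c=get_calibration("wrist"); im=capture("wrist"); cv2.imwrite("pics/w17.png",im[:,:,::-1])
where("slim"); u,v=proj(c,BORE["slim"]); print(u,v)
e,d=find(im[:,:,::-1].copy(),u,v,save="pics/b17.png"); print(e,d,onz(c,*e,65))
u,v=proj(c,BORE["thick"]-1.8*YS+[0,0,70]); print("thick top pred",u,v)
go(*pegpose("slim",2.5,0,25,17))
E
```

```text
foot dx -95.48 dy -0.34 dz 61.72 lean x -0.05 y 0.15 F xs -0.2 ys -0.2 z -0.4 grip 17.2 t 22.00
313.22809549880157 223.13163567859738
[312.93226051 222.95024872] [23.01550484 24.29177475] [578.71436205  -7.68837233  65.        ]
thick top pred 171.07402188485597 186.6243015381526
shift [ 0.089  -0.0006  0.1857] turn [0.0038 0.5685 0.0031] dist 82.35045963741625 ang 17.055171460294172
```

View pics/w17.png

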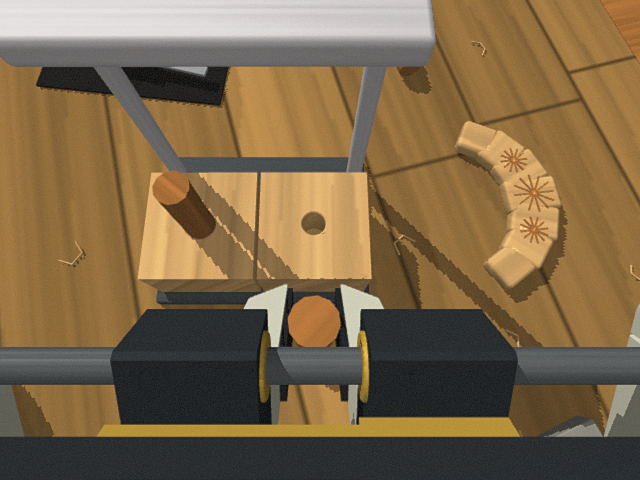

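View pics/b17.png

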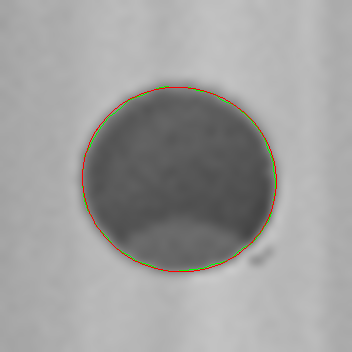

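Request:
carry_out(
  moves=[0.018,0,0.037,0,0.113,0,0.05,0.036,0,0.074,0.001,0.227,0.001,0.05,0.053,0,0.111,0.002,0.341,0.001,0.05,0.071,0,0.148,0.003,0.454,0.002,0.05,0.089,-0.0006,0.1857,0.0038,0.5685,0.0031,0.05,0.089,-0.0006,0.1857,0.0038,0.5685,0.0031,0.05,0.089,-0.0006,0.1857,0.0038,0.5685,0.0031,0.05,0.089,-0.0006,0.1857,0.0038,0.5685,0.0031,0.05],
)

```text
time: 22.8
tool_pos: [573.2, -30.7, 177.0]
tcp_rot: [3.137, -0.907, 1.3]
contact_force: [-0.0, 0.1, -0.4]
grip_width: 17.3
```

```bash
python3 - <<'E'
from h import *
where("slim"); go(*pegpose("slim",2.2,0,1.0,17))
c=get_calibration("side"); s=capture("side"); u,v=proj(c,BORE["slim"]).astype(int); print(u,v)
cv2.imwrite("pics/s18.png",cv2.resize(s[v-70:v+30,u-50:u+50],None,fx=6,fy=6,interpolation=2)[:,:,::-1])
where("slim")
E
```

```text
foot dx 1.72 dy -0.86 dz 26.33 lean x 16.64 y 0.16 F xs 0.1 ys 0.1 z -0.4 grip 17.3 t 22.80
shift [-0.0495 -0.0017  0.0397] turn [0.0038 0.0037 0.004 ] dist 25.391087161180888 ang 0.1991776099755381
318 232
foot dx 1.79 dy -0.81 dz 26.26 lean x 16.66 y 0.15 F xs -0.2 ys 0.3 z -0.9 grip 17.6 t 22.85
```

View pics/s18.png

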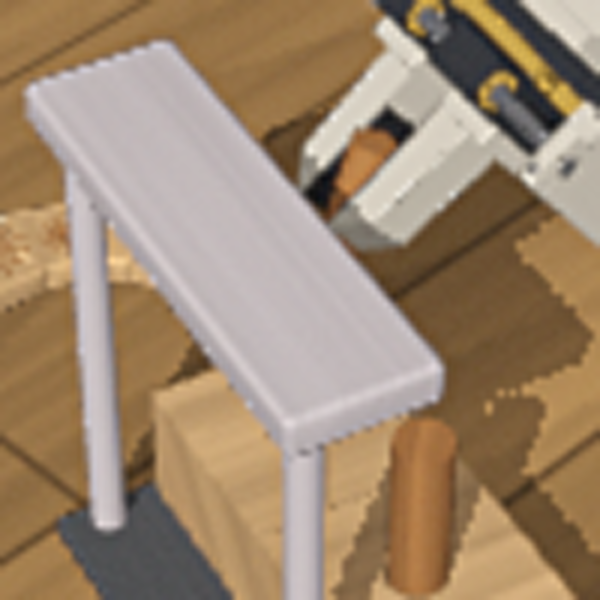

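Request:
carry_out(
  moves=[-0.01,-0.0004,0.008,0,0,0,0.05,-0.02,-0.0008,0.016,0.001,0.001,0.001,0.05,-0.03,-0.0012,0.024,0.002,0.002,0.002,0.05,-0.04,-0.0017,0.032,0.003,0.003,0.003,0.05,-0.0495,-0.0017,0.0397,0.0038,0.0037,0.004,0.05,-0.0495,-0.0017,0.0397,0.0038,0.0037,0.004,0.05,-0.0495,-0.0017,0.0397,0.0038,0.0037,0.004,0.05,-0.0495,-0.0017,0.0397,0.0038,0.0037,0.004,0.05],
)

```text
time: 23.65
tool_pos: [572.8, -30.2, 151.7]
tcp_rot: [3.141, -0.909, 1.297]
contact_force: [0.2, -0.4, -1.3]
grip_width: 17.4
```

```bash
python3 - <<'E'
from h import *
where("slim"); im=capture("wrist"); cv2.imwrite("pics/w19.png",im[:,:,::-1]); where("slim"); go(*pegpose("slim",2,0,-0.5,17))
E
```

```text
foot dx 2.29 dy -0.09 dz 1.05 lean x 16.76 y 0.01 F xs -0.3 ys -0.3 z -1.3 grip 17.4 t 23.65
foot dx 2.24 dy -0.11 dz 1.12 lean x 16.76 y 0.02 F xs 0.2 ys 0.6 z -0.9 grip 17.4 t 23.70
shift [-0.0035 -0.0002  0.002 ] turn [ 0.0003 -0.0002  0.0005] dist 1.633633587999483 ang 0.01929041976013379
```

View pics/w19.png

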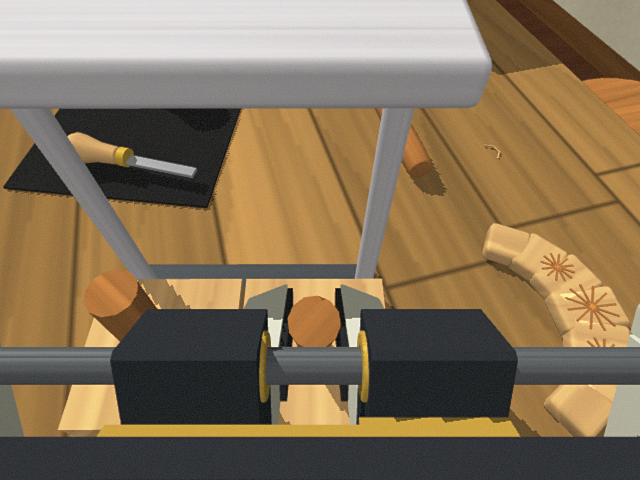

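No force yet, and the peg is unchanged in the grip (top at (314,320)). I'll keep dipping.

Request:
carry_out(
  moves=[-0.0018,0,0.001,0,0,0,0.05,-0.0035,0,0.002,0,0,0,0.05,-0.0045,0,0.0026,0,0,0,0.05,-0.0045,0,0.0026,0,0,0,0.05,-0.0045,0,0.0026,0,0,0,0.05,-0.0045,0,0.0026,0,0,0,0.05,-0.0045,0,0.0026,0,0,0,0.05,-0.0045,0,0.0026,0,0,0,0.05],
)

```text
time: 24.5
tool_pos: [572.7, -30.5, 149.7]
tcp_rot: [3.141, -0.909, 1.297]
contact_force: [-0.6, -0.6, -0.4]
grip_width: 17.2
```

```bash
python3 - <<'E'
from h import *
where("slim"); go(*pegpose("slim",2,0,-2.5,17))
E
```

```text
foot dx 1.97 dy -0.13 dz -0.93 lean x 16.76 y 0.02 F xs -0.7 ys 0.4 z -0.4 grip 17.2 t 24.50
shift [-0.003  -0.0002  0.0025] turn [ 0.0004 -0.0002  0.0006] dist 1.5753508908930531 ang 0.021176340696946707
```

Request:
carry_out(
  moves=[-0.0015,0,0.0012,0,0,0,0.05,-0.003,0,0.0025,0,0,0,0.05,-0.003,0,0.0025,0,0,0,0.05,-0.003,0,0.0025,0,0,0,0.05,-0.003,0,0.0025,0,0,0,0.05,-0.003,0,0.0025,0,0,0,0.05,-0.003,0,0.0025,0,0,0,0.05,-0.003,0,0.0025,0,0,0,0.05],
)

```text
time: 25.3
tool_pos: [572.8, -30.5, 148.2]
tcp_rot: [3.141, -0.909, 1.297]
contact_force: [0.5, 0.5, -0.3]
grip_width: 17.4
```

```bash
python3 - <<'E'
from h import *
where("slim"); 
for a in [(1,0,-3,12),(.6,0,-3.4,8)]:go(*pegpose("slim",*a))
E
```

```text
foot dx 1.99 dy -0.16 dz -2.46 lean x 16.76 y 0.03 F xs 0.6 ys -0.3 z -0.3 grip 17.4 t 25.30
shift [ 0.0128 -0.0003  0.0109] turn [ 0.0005 -0.1668  0.0007] dist 6.7173976986985116 ang 5.0045970909915996
shift [ 0.0229 -0.0003  0.0212] turn [ 0.0006 -0.3002  0.0007] dist 12.486639883672826 ang 9.004565087294754
```

Request:
carry_out(
  moves=[0.0064,0,0.0055,0,-0.083,0,0.05,0.0128,0,0.0109,0,-0.1668,0,0.05,0.018,0,0.016,0,-0.233,0,0.05,0.0229,0,0.0212,0,-0.3,0,0.05,0.0229,0,0.0212,0,-0.3,0,0.05,0.0229,0,0.0212,0,-0.3,0,0.05,0.0229,0,0.0212,0,-0.3,0,0.05,0.0229,0,0.0212,0,-0.3,0,0.05],
)

```text
time: 26.1
tool_pos: [576.0, -18.9, 149.9]
tcp_rot: [-3.141, -0.752, 1.296]
contact_force: [-0.2, -0.3, 0.5]
grip_width: 17.2
```

```bash
python3 - <<'E'
from h import *
where("slim"); 
for a in [(.2,0,-4,4),(0,0,-4.5,0)]:go(*pegpose("slim",*a))
E
```

```text
foot dx 0.41 dy -0.06 dz -3.68 lean x 8.02 y -0.01 F xs -0.4 ys 0.1 z 0.5 grip 17.2 t 26.10
shift [ 0.0116 -0.0002  0.0098] turn [ 0.0003 -0.1347 -0.0011] dist 6.072636026318853 ang 4.042573584534515
shift [ 0.022  -0.0002  0.0208] turn [ 2.000e-04 -2.681e-01 -1.100e-03] dist 12.098296064450379 ang 8.042499277136686
```

Request:
carry_out(
  moves=[0.0058,0,0.005,0,-0.067,0,0.05,0.0116,0,0.0098,0,-0.1347,0,0.05,0.0168,0,0.0153,0,-0.2,0,0.05,0.022,0,0.0208,0,-0.2681,0,0.05,0.022,0,0.0208,0,-0.2681,0,0.05,0.022,0,0.0208,0,-0.2681,0,0.05,0.022,0,0.0208,0,-0.2681,0,0.05,0.022,0,0.0208,0,-0.2681,0,0.05],
)

```text
time: 26.9
tool_pos: [579.2, -7.6, 149.6]
tcp_rot: [-3.141, -0.613, 1.295]
contact_force: [1.3, 0.1, -0.5]
grip_width: 17.1
```

```bash
python3 - <<'E'
from h import *
where("slim"); print(get_obs()["moment"].round(2))
for a in [(0,0,-10,0)]:go(*pegpose("slim",*a))
E
```

```text
foot dx -0.26 dy -0.06 dz -4.72 lean x 0.05 y -0.05 F xs 0.5 ys -1.2 z -0.5 grip 17.1 t 26.90
[-0.23 -0.15 -0.09]
shift [-0.0069 -0.0003  0.0113] turn [ 0.0001 -0.0015 -0.0029] dist 5.288894366225684 ang 0.09759890262471399
```

Request:
carry_out(
  moves=[-0.0014,0.0005,0.0022,0,0,0,0.05,-0.0028,0.001,0.0044,0,0,0,0.05,-0.0042,0.001,0.0067,0,0,0,0.05,-0.0056,0.001,0.009,0,0,0,0.05,-0.0069,0.001,0.0113,0,0,-0.003,0.05,-0.0069,0.001,0.0113,0,0,-0.003,0.05,-0.0069,0.001,0.0113,0,0,-0.003,0.05,-0.0069,0.001,0.0113,0,0,-0.003,0.05],
)

```text
time: 27.7
tool_pos: [579.7, -7.4, 144.3]
tcp_rot: [3.141, -0.613, 1.297]
contact_force: [0.2, 0.6, 0.3]
grip_width: 17.4
```

```bash
python3 - <<'E'
from h import *
where("slim"); print(get_obs()["moment"].round(2))
for a in [(0,-.4,-30,0)]:go(*pegpose("slim",*a))
E
```

```text
foot dx 0.06 dy -0.53 dz -10.00 lean x 0.04 y 0.01 F xs 0.6 ys -0.0 z 0.3 grip 17.4 t 27.70
[-0.38  0.04  0.05]
shift [-0.0288 -0.0003  0.0409] turn [ 0.0001 -0.0013  0.0002] dist 19.999690385829577 ang 0.03905844681642233
```

Request:
carry_out(
  moves=[-0.0048,0,0.0068,0,0,0,0.05,-0.0096,0,0.0136,0,0,0,0.05,-0.0144,0,0.0204,0,0,0,0.05,-0.0192,0,0.0273,0,0,0,0.05,-0.024,0,0.034,0,0,0,0.05,-0.0288,0,0.0409,0,-0.0013,0,0.05,-0.0288,0,0.0409,0,-0.0013,0,0.05,-0.0288,0,0.0409,0,-0.0013,0,0.05],
)

```text
time: 28.5
tool_pos: [579.7, -7.4, 124.3]
tcp_rot: [-3.142, -0.612, 1.297]
contact_force: [0.6, -0.2, 0.1]
grip_width: 17.3
```

```bash
python3 - <<'E'
from h import *
where("slim"); print(get_obs()["moment"].round(2))
for a in [(0,-.5,-39.6,0)]:go(*pegpose("slim",*a))
E
```

```text
foot dx 0.02 dy -0.54 dz -30.05 lean x 0.01 y -0.00 F xs -0.1 ys -0.6 z 0.1 grip 17.3 t 28.50
[-0.38  0.02  0.02]
shift [-0.0137 -0.0001  0.0195] turn [-0.     -0.0002  0.    ] dist 9.552226192797294 ang 0.006059037674767567
```

Request:
carry_out(
  moves=[-0.003,0,0.0043,0,0,0,0.05,-0.006,0,0.0086,0,0,0,0.05,-0.009,0,0.0128,0,0,0,0.05,-0.012,0,0.017,0,0,0,0.05,-0.0137,0,0.0195,0,0,0,0.05,-0.0137,0,0.0195,0,0,0,0.05,-0.0137,0,0.0195,0,0,0,0.05,-0.0137,0,0.0195,0,0,0,0.05],
)

```text
time: 29.3
tool_pos: [579.7, -7.4, 114.8]
tcp_rot: [3.141, -0.612, 1.297]
contact_force: [0.4, 0.4, -0.5]
grip_width: 17.4
```

```bash
python3 - <<'E'
from h import *
where("slim"); print(get_obs()["moment"].round(2))
E
```

```text
foot dx -0.02 dy -0.58 dz -39.53 lean x 0.00 y 0.01 F xs 0.5 ys -0.3 z -0.5 grip 17.4 t 29.30
[-0.45  0.02  0.02]
```

Home, with no force. Now release gently and back off along the tool axis.

Request:
carry_out(
  moves=[0,0,0,0,0,0,0.25,0,0,0,0,0,0,0.32,0,0,0,0,0,0,0.38,0,0,-0.03,0,0,0,0.38,0,0,-0.09,0,0,0,0.38,0,0,-0.16,0,0,0,0.38,0,0,-0.24,0,0,0,0.38,0,0,-0.28,0,0,0,0.38],
)

```text
time: 30.1
tool_pos: [562.6, -71.4, 209.4]
tcp_rot: [3.137, -0.611, 1.298]
contact_force: [-0.1, 0.6, 0.2]
grip_width: 34.9
```

```bash
python3 - <<'E'
from h import *
c=get_calibration("wrist"); im=capture("wrist"); cv2.imwrite("pics/w20.png",im[:,:,::-1])
b=BORE["slim"]-.55*YS; a=BORE["thick"]-1.8*YS
print([proj(c,p+[0,0,z]).round(1) for p in (a,b) for z in (0,70)])
s=capture("side"); cs=get_calibration("side"); print([proj(cs,p+[0,0,z]).round(1) for p in (a,b) for z in (0,70)])
cv2.imwrite("pics/s20.png",cv2.resize(s[150:290,260:400],None,fx=4,fy=4,interpolation=2)[:,:,::-1])
print(get_obs()["contact_force"],get_obs()["dq"].round(3))
E
```

```text
[array([192. , 256.3]), array([159.8, 226.5]), array([311.7, 256.2]), array([311.6, 226.4])]
[array([337.9, 256.6]), array([338.8, 234.9]), array([318.7, 231.9]), array([318.7, 210.2])]
[-0.44855179  0.37630552 -1.16800368] [ 0.026  0.036  0.055  0.009 -0.042 -0.009]
```

View pics/w20.png

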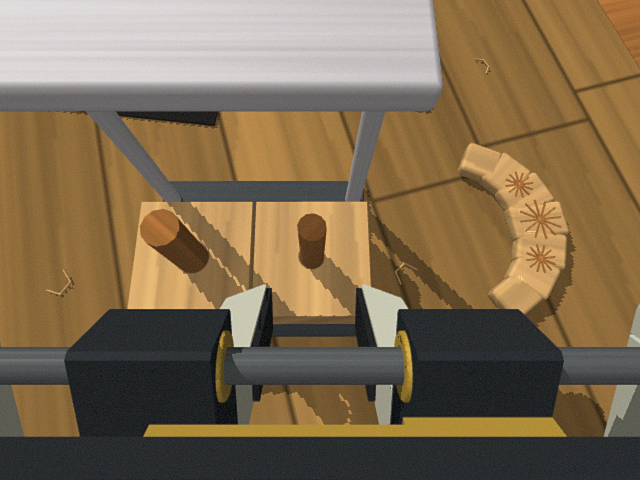

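View pics/s20.png

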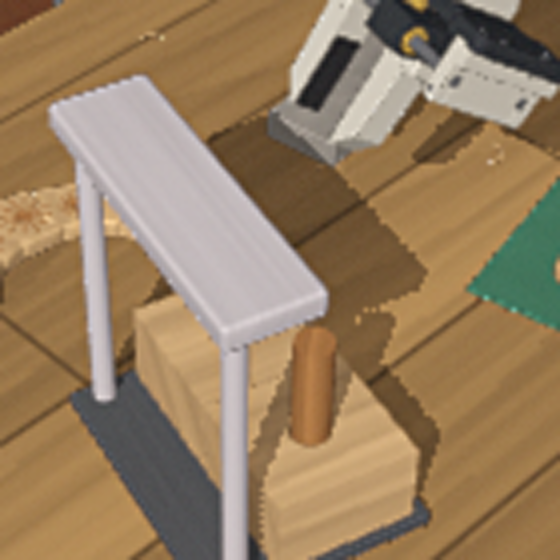

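Request:
carry_out(
  moves=[0,0,-0.02,0,0,0,0.38,0,0,-0.05,0,0,0,0.38,0,0,-0.05,0,0,0,0.38,0,0,-0.05,0,0,0,0.38,0,0,-0.05,0,0,0,0.38,0,0,-0.05,0,0,0,0.38,0,0,-0.05,0,0,0,0.38,0,0,-0.05,0,0,0,0.38],
)

```text
time: 31.0
tool_pos: [559.8, -82.2, 225.2]
tcp_rot: [3.136, -0.611, 1.298]
contact_force: [-0.2, 0.7, 0.4]
grip_width: 34.7
```

```bash
python3 - <<'E'
from h import *
im=capture("top"); cv2.imwrite("pics/t21.png",im[:,:,::-1]); print(get_obs()["contact_force"],get_obs()["time"])
E
```

```text
[0.99248474 0.79096072 0.00685932] 31.05
```

View pics/t21.png

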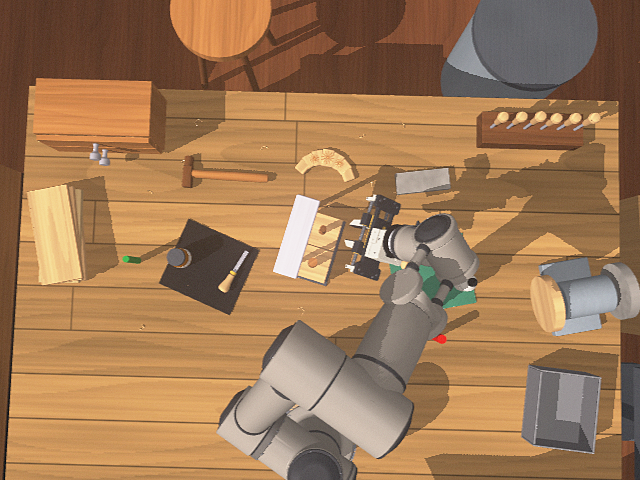

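The top view shows both pegs standing in the blocks at about (323,228) and (315,262). The jar, left gouge, blank, mallet and stone are where they were. I'm handing in.

```bash
python3 -c "
from plant import *
print(close_job())"
```

```text
the job is handed in; nothing more can be done
None
```

Both pegs are standing in their bores and released: the thick peg in the near, wide bore first, then the slim peg in the far, narrow one. I handed the job in at about 31 s. `close_job` gives no verdict, so success rests on my own checks.

- **Insertion:** I gripped each peg with the tool tilted 35 degrees and dipped its foot at about a 17-degree lean. I then straightened it, slid it down and let go. The arm pose put each foot about 39.5 mm deep just before release. The wrist force stayed within about 4 N in every reading.
- **After release:** in the wrist view the peg tops sat within about 2 px of where fully home, upright pegs should be. From that height 1 px is roughly 2 mm, so the picture confirms the depth only roughly.
- **Bystanders:** the last top view showed the jar, left gouge, blank, mallet and stone where they started. The arm hid most of the right mat, so I did not re-check the right gouge or the bottle there. I felt no contact near them.
- **Disagreements:** the top camera placed the bores and the left peg about 3 to 4 mm off the wrist camera in x, and I used the wrist. A 1.2 mm sideways correction I had derived for the wrist camera proved wrong. A light rim contact of about 3 to 4 N on the thick peg showed this, and I shifted 1.8 mm to clear it.

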